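Scrub a beaker, then hold the brush through the slot of a drip box

ROBOT

A 7-joint arm with a two-finger parallel gripper is mounted at the origin on a cart in front of the work surface, level with it; the furniture and walls round the work are solid. World frame = base frame: x ahead of the robot, y to its left, z up, the work surface at z = 0. Lengths are in m, angles in rad, forces in N, time in s.
With the tool pointing down it reaches from about 0.4 to 0.875 m from the base axis. Payload 19.3 kg.
Tool frame: the origin (TCP) lies midway between the tips of the shut fingers; the grasp point (between the pads) lies 19 mm behind it (bot.tcp_to_grasp is the distance from the TCP to the grasp point, in m); z points along the fingers, y is the direction in which the jaws open and shut (so a half turn about z gives the same grasp; the last joint's range is limited). The gripper opens to 85 mm and grips with 20 to 120 N. Pads are 22 mm wide; open, the fingers measure 114 mm over their backs; the gripper's body (76 mm by 85 mm) begins 54 mm behind the grasp point. The pads swing forward as they close: fully open they stand 13 mm farther back than shut.
Start: joints at [1.159, 0.521, -0.036, 1.599, 0.021, 1.021, -0.113], TCP at [0.209, -0.589, 0.21] pointing down, gripper open.
Joint ranges: [-2.91, 2.91], [-0.3, 2.13], [-1.5, 1.42], [0.17, 2.43], [-1.26, 4.41], [0.16, 1.93], [-2.52, 2.52]. Speed limits (rad/s): [1.89, 1.89, 2.39, 2.39, 3.01, 3.01, 3.01].

INTERFACE

Orientations are given as [roll, pitch, yaw] about the fixed x, y, z axes, in that order (R = Rz(yaw) Ry(pitch) Rx(roll)).
In Python, from workcell import bot gives the robot as it stands. The module is installed in compiled form; this text tells all that it offers.
- The arm moves only by the tool drive_tool, never from a script. Its argument "series" is a list of rows, each a list of 5 numbers: the opening in per cent of the stroke, from 0 (shut) to 100 (fully open), then the shift along the world's x, y, z in m, then the turn about the world's z in rad. A call has 1 to 12 rows; each row shifts and turns the pose as measured when the row begins; what a row does not reach is not made up. A row lasts 1/10 s, in which the tool goes at most 50 mm and 8.59 degrees, less where a joint would pass 70% of its speed; a pose out of reach is approached as far as the arm can. A call with a gripper value outside its range is refused whole. The fingers move at their own pace and stop on an object; "newtons" is the grip in N (left out, the last holds). Time passes only in rows, so rows that do not move let the fingers close. It gives the time, the measured TCP pose, the force and the opening at its end, in the units of the state.
- bot.observe(): the state, without advancing time (a new reading comes with each control period).
- bot.grab_frame(name): name is "scene" or "top" or "wrist"; returns the picture (480x640x3 uint8, red, green, blue); there is no depth.
- bot.camera_info(name): a dict with "fx", "fy", "cx", "cy" (pixels), "cam_to_world" (4x4, takes a point from camera to world coordinates). Camera axes: x right, y down, z forward; pixel columns grow to the right and rows downward; lengths in m; the calibration is good to about 2 mm. A picture is of the moment at which its call begins: read the wrist's pose just before it. camera_info takes no time and is no camera call; for the wrist camera it gives the pose at the moment of the call.
- bot.job_done(): hands the job in, once; it reports no verdict.
Trained networks look in the newest picture that a camera, given by its name, has taken for a name from the list of things; names that differ only in an ending like _2 or _b are one class to them, and where a whole thing is asked for, a point or a joint stands for the part that bears it (a point fixed in the world has none). Each returns a list of dicts, best first, with "conf" (0 to 1); they miss things now and then, are a little off and sometimes report something else, mostly with a low value. They report only what shows in the picture. A call takes as long as a camera call. They do not tell look-alikes from the thing itself.
- bot.masks_of(camera, target): "mask" (480x640 bool, what is visible of it) and "point" ([column, row] in pixels, amid what is visible of it).
The state is a dict: "clock": time; "qpos": joint angles; "qd": joint speeds; "joint_efforts": joint torques, N m; "position": TCP position; "tool_rot": TCP orientation; "force": force on the tool from outside, world axes, zero at the start; "moment": the same for the moment, N m; "grip_width": finger opening in m.
Only numpy, scipy, OpenCV 4.12 (cv2) and the standard library are available. Lean on these libraries where they do the work, as an engineer would, in place of code of your own. Each camera call takes 0.05 s, during which the arm holds its last target.

TASK

Pick up the yellow-handled bottle brush and scrub the inside of the large glass beaker with it: lower it until its whole white head is inside, draw it up until its tip is at the rim, and lower the whole head inside again. Then tilt the brush so that it goes diagonally through the narrow slot in the white cover of the drip box, and finish while still holding it there, motionless, with the whole head below the cover and the brush touching no part of the box. Do not tip or shove the beaker, and leave the reagent bottle, petri dish, stopper and timer where they are.

Things in the scene. Friction and masses are not known exactly. Their poses are not given: they have to be found in the camera images.
- brush: Loose bottle brush, 250 mm long, 50 to 85 g, lying along its x axis, z up. Origin: underside, below the grip point. Yellow bar handle, 16 mm wide (y), 24 high (z), from x = -90 to +30 mm; wire stem of 7 mm diameter to +105; rigid white head of 18 mm diameter from +105 to the tip at +160, axis 12 mm above the origin. Balances near the grip point. Starts with its head roughly toward the robot.
- brush_grip (a point): Grip point in the middle of the handle's section, 12 mm above the brush's origin, 160 mm from the tip.
- brush_neck (a point): Rear end of the white head, on the brush's axis, 105 mm ahead of the grip point.
- brush_tip (a point): Front end of the white head, on the brush's axis.
- drip_box: Fixed closed box, 200 mm long (its x), 100 mm wide (its y), 100 mm high, clear walls and a white cover. Origin: centre of its underside. The cover is 4 mm thick, its top at z = 100 mm. The only opening is the slot in the middle of the cover, rimmed in black: 106 mm along x, 36 mm along y. Inside: 188 mm by 88 mm, floor at z = 8 mm. The slot runs roughly from left to right as the robot sees it.
- slot (a point): Centre of the slot, on the top of the cover (100 mm above the box's origin); axes as the box's.
- wash_beaker: Loose large glass beaker, 120 mm outer diameter, 138 mm high, 0.4 kg. Origin: centre of its underside, z up. The inside is at least 94 mm across, its floor at z = 2 mm. It and the drip box may change places.
- beaker_rim (a point): Centre of the beaker's mouth, at the rim (138 mm above its origin).
- bottle: Bystander: blue reagent bottle, 50 mm diameter, 105 mm high; origin at the centre of its underside.
- dish: Bystander: petri dish, 60 mm diameter, 12 mm high; origin at the centre of its underside.
- stopper: Bystander: red rubber stopper, 25 mm diameter, 24 mm high; origin at the centre of its underside.
- timer: Bystander: white lab timer, 58 x 68 x 16 mm; origin at the centre of its underside.
Not all that is in view belongs to the job. Leave any orange look-alike of the wash_beaker alone.

How it is judged:
On the way, in this order (a step that is already met when the one before it is completed fails the run):
1. the brush's whole head is inside the beaker, the rear end of the head below the rim and the tip at least 30 mm below it (horizontal distance between brush_tip and beaker_rim below 0.055 m and z of brush_neck in the frame of beaker_rim below 0 m and z of brush_tip in the frame of beaker_rim between -0.138 and -0.03 m), for 0.1 s.
2. the tip is drawn up over or in the beaker to less than 20 mm below the rim (horizontal distance between brush_tip and beaker_rim below 0.06 m and z of brush_tip in the frame of beaker_rim above -0.02 m), for 0.1 s.
3. the whole head is again inside the beaker, as before (all of step 1), for 0.1 s.
At the end, for the whole second after the job is handed in: The fingers hold the brush still (under 30 mm/s); its white head is inside the drip box, its axis below the cover from tip to rear end, the tip at least 20 mm below the cover's top; the brush does not touch the box; the beaker stands upright within 50 mm of its start (z of brush_neck in the frame of slot below -0.004 m and z of brush_tip in the frame of slot between -0.1 and -0.02 m and x of brush_tip in the frame of slot between -0.1 and 0.1 m and y of brush_tip in the frame of slot between -0.05 and 0.05 m and contact force between brush and drip_box below 0.05 N and contact force between the fingers and brush above 1 N and linear speed of brush below 0.03 m/s and angle between wash_beaker's own z axis and vertical below 0.1 rad and distance of wash_beaker from where it was at the start of the episode below 0.05 m); the arm keeps its last pose, push and grip.
It fails at once if the beaker is tipped by more than about 20 degrees or shoved by more than 50 mm (angle between wash_beaker's own z axis and vertical above 0.35 rad or distance of wash_beaker from where it was at the start of the episode above 0.05 m).
It fails at once if the bottle, dish, stopper or timer is moved by more than 25 mm (distance of any of bottle, dish, stopper, timer from where it was at the start of the episode above 0.025 m).
It also fails if it takes over 54 s, if anything falls off the work surface, if the arm or the gripper's body presses on something with over 40 N, if the wrist force passes 120 N, or if a joint passes its speed limit or range.

## Working session

There is one attempt and no reset: what is moved stays moved. The work goes in short steps, Python scripts to look and compute and a tool call to move; the robot and the scene stay as the last step left them, time stands still between calls to the robot, and variables do not carry over. Pictures are saved under pics/ and viewed, and the job is handed in when it is done.

Besides the shell and the picture viewer there is one more tool, called after "Call:" by a JSON object that holds its "name" and its "arguments". drive_tool: Moves the arm, as the interface text tells. Its arguments: {"type":"object","properties":{"series":{"type":"array","items":{"type":"array","items":{"type":"number"}}},"newtons":{"type":"number"}},"required":["series"]}

```bash
mkdir -p pics; cat > h.py <<'E'
from workcell import bot
import numpy as np, cv2
def save(n,img): cv2.imwrite('pics/'+n+'.png',cv2.cvtColor(img,cv2.COLOR_RGB2BGR))
def ray(ci,px):
    T=np.array(ci['cam_to_world']); d=T[:3,:3]@np.array([(px[0]-ci['cx'])/ci['fx'],(px[1]-ci['cy'])/ci['fy'],1.]); return T[:3,3],d
def onz(ci,px,z):
    o,d=ray(ci,px); return o+d*(z-o[2])/d[2]
def proj(ci,p):
    T=np.linalg.inv(np.array(ci['cam_to_world'])); c=T[:3,:3]@np.array(p)+T[:3,3]; return np.array([ci['cx']+ci['fx']*c[0]/c[2],ci['cy']+ci['fy']*c[1]/c[2]])
E
python3 - <<'E'
from h import *
for n in('scene','top'):
    save(n+'0',bot.grab_frame(n)); ci=bot.camera_info(n); print(n,ci['fx'],ci['cx'],ci['cy'],np.round(ci['cam_to_world'],3).tolist())
    for t in ['brush','drip_box','wash_beaker','bottle','dish','stopper','timer']:
        for m in bot.masks_of(n,t)[:3]:
            print(t,round(m['conf'],2),np.round(m['point']),m['mask'].sum())
s=bot.observe(); print({k:np.round(v,3) for k,v in s.items()})
E
```

```text
scene 516.9809487830214 318.00255667369424 232.9974295514716 [[-0.574, -0.551, 0.605, -0.26], [-0.818, 0.373, -0.437, 0.564], [0.016, -0.746, -0.665, 1.025], [0.0, 0.0, 0.0, 1.0]]
brush 0.66 [218. 351.] 608
drip_box 0.61 [287. 254.] 3864
wash_beaker 0.81 [347. 279.] 2862
bottle 0.88 [304. 208.] 309
dish 0.81 [184. 267.] 280
stopper 0.75 [217. 353.] 602
stopper 0.52 [219. 262.] 82
timer 0.66 [410. 209.] 330
top 556.246925293025 317.04120140444275 236.93529752252158 [[0.007, -0.978, 0.209, 0.266], [-1.0, -0.006, 0.003, -0.046], [-0.002, -0.209, -0.978, 1.407], [0.0, 0.0, 0.0, 1.0]]
brush 0.93 [168. 266.] 464
drip_box 0.63 [282. 219.] 4049
wash_beaker 0.91 [307. 290.] 2277
wash_beaker 0.7 [379. 224.] 2365
bottle 0.65 [334. 177.] 440
bottle 0.39 [283. 218.] 3954
dish 0.63 [194. 163.] 453
stopper 0.54 [227. 178.] 55
timer 0.8 [458. 229.] 606
timer 0.42 [284. 220.] 3957
{'clock': np.float64(0.8), 'qpos': array([ 1.159,  0.521, -0.036,  1.6  ,  0.021,  1.021, -0.113]), 'qd': array([ 0.001, -0.002,  0.   , -0.001,  0.001,  0.   , -0.001]), 'joint_efforts': array([ 0.0000e+00, -9.2682e+01,  1.9790e+00, -3.7026e+01,  1.8000e-02,
        2.0000e-03, -0.0000e+00]), 'position': array([ 0.209, -0.589,  0.21 ]), 'tool_rot': array([-3.142,  0.   ,  0.342]), 'force': array([-0.742, -0.302,  0.979]), 'moment': array([-0.006,  0.029, -0.057]), 'grip_width': np.float64(0.086)}
```

View pics/scene0.png

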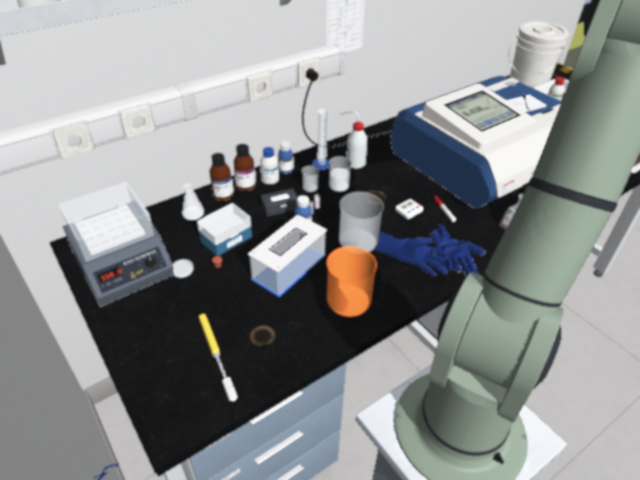

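View pics/top0.png

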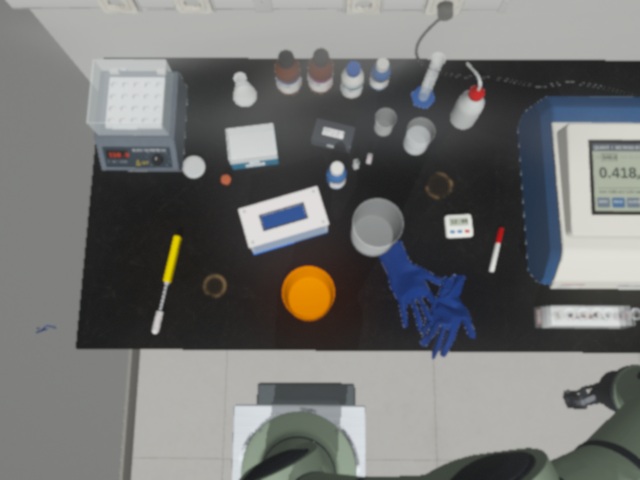

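```bash
python3 - <<'E'
from h import *
im=cv2.imread('pics/top0.png'); im2=cv2.resize(im[100:350,80:420],None,fx=2.3,fy=2.3,interpolation=cv2.INTER_CUBIC); cv2.imwrite('pics/topcrop.png',im2)
sc=cv2.imread('pics/scene0.png'); cv2.imwrite('pics/scenecrop.png',cv2.resize(sc[180:420,180:440],None,fx=2.4,fy=2.4,interpolation=cv2.INTER_CUBIC))
ct=bot.camera_info('top'); cs=bot.camera_info('scene')
h=cv2.cvtColor(im,cv2.COLOR_BGR2HSV); y=cv2.inRange(h,(20,120,100),(35,255,255)); y[:,300:]=0; y[:200]=0
r,c=np.nonzero(y); print('yellow',len(r)); pts=np.array([onz(ct,(a,b),.018)[:2] for a,b in zip(c,r)])
m=pts.mean(0); u,s,v=np.linalg.svd(pts-m); d=v[0]; t=(pts-m)@d; print(m,d,t.min(),t.max(), np.degrees(np.arctan2(d[1],d[0])))
for n,px,z in [('tip',(157,331),.012),('neck',(160,312),.012),('rear',(180,236),.012),('beaker rim near',(377,227),.138),('orange',(308,294),.138),('dish',(194,167),.01),('stopper',(226,180),.02),('bottle',(336,175),.09),('timer',(458,226),.016)]:
    print(n,onz(ct,px,z).round(3))
for px in [(80,347),(640,352),(98,58)]: print('table',onz(ct,px,0).round(3))
E
```

```text
yellow 449
[0.50515408 0.32652195] [-0.98599716  0.1667621 ] -0.06193036258023337 0.05999742804925731 170.40038607534558
tip [0.324 0.353 0.012]
neck [0.37  0.349 0.012]
rear [0.565 0.31  0.012]
beaker rim near [ 0.562 -0.182  0.138]
orange [ 0.404 -0.022  0.138]
dish [0.751 0.285 0.01 ]
stopper [0.713 0.197 0.02 ]
bottle [ 0.705 -0.088  0.09 ]
timer [ 0.594 -0.403  0.016]
table [0.284 0.545 0.   ]
table [ 0.281 -0.843  0.   ]
table [1.072 0.571 0.   ]
```

View pics/topcrop.png

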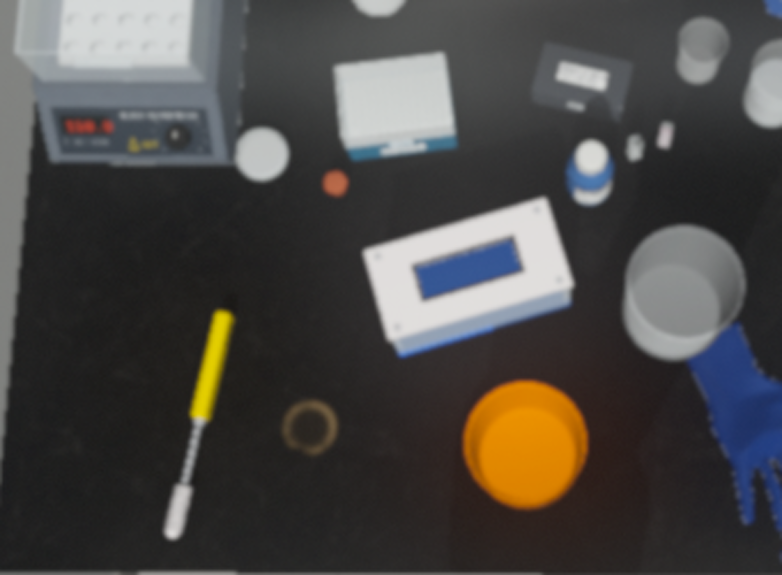

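View pics/scenecrop.png

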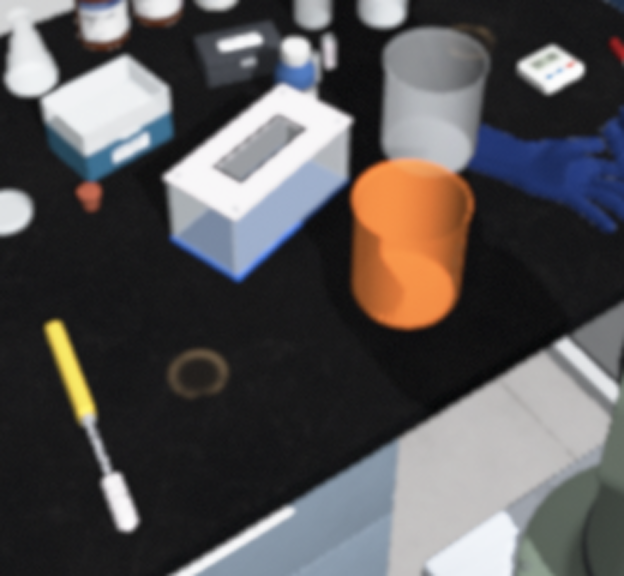

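```bash
python3 - <<'E'
from h import *
ct=bot.camera_info('top')
f=lambda x,y:(x/2.3+80,y/2.3+100)
C=np.array([onz(ct,f(*p),.1)[:2] for p in [(363,250),(545,198),(573,285),(388,340)]]); print(C.round(3),C.mean(0))
S=np.array([onz(ct,f(*p),.1)[:2] for p in [(413,265),(513,237),(522,272),(423,300)]]); print(S.round(3),S.mean(0))
for A in(C,S):
    e=[np.linalg.norm(A[(i+1)%4]-A[i]) for i in range(4)]; print(np.round(e,3)); v=(A[1]-A[0]+A[2]-A[3]); print(np.degrees(np.arctan2(v[1],v[0])))
s=bot.observe()
for m in bot.masks_of('top','wash_beaker'):
    r,c=np.nonzero(m['mask']); print(m['conf'],c.min(),c.max(),r.min(),r.max())
# beaker rim circle: crop (684,280)
k=[onz(ct,f(*p),.138).round(3) for p in [(626,285),(745,285),(684,226),(684,340)]]; print(k)
# base circle
print([onz(ct,f(*p),0).round(3) for p in [(625,305),(727,320),(677,360)]])
E
```

```text
[[ 0.614  0.151]
 [ 0.673 -0.041]
 [ 0.578 -0.071]
 [ 0.518  0.122]] [0.59573275 0.04028771]
[[ 0.598  0.098]
 [ 0.63  -0.007]
 [ 0.592 -0.017]
 [ 0.561  0.086]] [0.59506838 0.03996281]
[0.201 0.1   0.202 0.101]
-72.86739432080226
[0.11  0.039 0.108 0.039]
-73.41924511389912
0.91 283 334 265 320
0.7 351 404 198 255
[array([ 0.569, -0.124,  0.138]), array([ 0.57 , -0.245,  0.138]), array([ 0.632, -0.184,  0.138]), array([ 0.512, -0.182,  0.138])]
[array([ 0.579, -0.131,  0.   ]), array([ 0.562, -0.246,  0.   ]), array([ 0.516, -0.189,  0.   ])]
```

Call:
{"name": "drive_tool", "arguments": {"series": [[100, 0.029, 0.039, 0.002, -0.05], [100, 0.029, 0.039, 0.002, -0.05], [100, 0.029, 0.039, 0, -0.05], [100, 0.029, 0.039, 0, -0.05], [100, 0.029, 0.039, 0, -0.05], [100, 0.029, 0.039, 0, -0.05], [100, 0.029, 0.039, 0, -0.05], [100, 0.029, 0.039, 0, -0.05], [100, 0.029, 0.039, 0, -0.05], [100, 0.029, 0.039, 0, -0.05]], "newtons": 20}}

```text
clock: 1.85
position: [0.5007, -0.1905, 0.2149]
tool_rot: [3.139, -0.001, -0.189]
force: [1.4, -0.5, 0.4]
grip_width: 0.0854
```

Call:
{"name": "drive_tool", "arguments": {"series": [[100, -0.003, 0.047, 0, 0], [100, -0.003, 0.047, 0, 0], [100, -0.003, 0.047, 0, 0], [100, -0.003, 0.047, 0, 0], [100, -0.003, 0.047, 0, 0], [100, -0.003, 0.047, 0, 0], [70, -0.003, 0.047, 0, 0], [70, -0.003, 0.047, 0, 0], [60, -0.003, 0.047, 0, 0], [60, -0.003, 0.047, -0.01, 0], [60, 0, 0.047, -0.02, 0], [60, 0, 0, 0, 0]]}}

```text
clock: 3.05
position: [0.4682, 0.3402, 0.191]
tool_rot: [-3.14, -0.004, -0.18]
force: [-0.7, -0.2, -0.2]
grip_width: 0.0513
```

```bash
python3 - <<'E'
from h import *
ci=bot.camera_info('wrist'); s=bot.observe(); im=bot.grab_frame('wrist'); save('w1',im); print(s['position'],s['tool_rot'])
print(np.round(ci['cam_to_world'],3).tolist(),ci['fx'])
b=cv2.cvtColor(im,cv2.COLOR_RGB2HSV); y=cv2.inRange(b,(20,120,100),(35,255,255))
r,c=np.nonzero(y); print(len(r))
pts=np.array([onz(ci,(a,b),.024)[:2] for a,b in zip(c[::5],r[::5])]); m=pts.mean(0); v=np.linalg.svd(pts-m)[2]; d=v[0]; t=(pts-m)@d; w=(pts-m)@v[1]; print(m,d,t.min(),t.max(),w.min(),w.max())
E
```

```text
[0.46815661 0.34024719 0.1909829 ] [-3.13987656 -0.00383446 -0.1800594 ]
[[-0.179, -0.943, -0.281, 0.54], [-0.984, 0.171, 0.052, 0.326], [-0.001, 0.285, -0.958, 0.355], [0.0, 0.0, 0.0, 1.0]] 350.3580877840566
2424
[0.50891036 0.32197163] [0.59360916 0.80475348] -0.2904431655810266 0.0349511569173952 -0.059332434036892846 0.10252476930379645
```

View pics/w1.png

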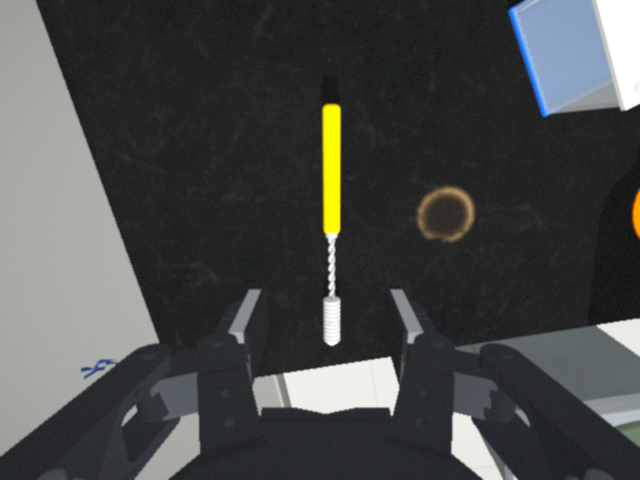

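```bash
python3 - <<'E'
from h import *
ci=bot.camera_info('wrist')
for px,z in [((331,104),.024),((331.5,234),.024),((332,345),.012),((332,297),.012),((331.3,165),.024)]: print(onz(ci,px,z).round(4))
a=onz(ci,(331,104),.024);b=onz(ci,(331.5,234),.024); d=(b-a)[:2]; print(np.linalg.norm(d),np.degrees(np.arctan2(d[1],d[0])))
E
```

```text
[0.5666 0.3145 0.024 ]
[0.449 0.335 0.024]
[0.3182 0.3576 0.012 ]
[0.3764 0.3473 0.012 ]
[0.5145 0.3235 0.024 ]
0.11941934884638543 170.0829812690712
```

Call:
{"name": "drive_tool", "arguments": {"series": [[60, 0.0005, -0.0086, -0.03, 0.007], [60, 0, 0, -0.045, 0], [60, 0, 0, -0.045, 0], [60, 0, 0, -0.03, 0], [60, 0, 0, -0.015, 0], [60, 0, 0, 0, 0]]}}

```text
clock: 3.7
position: [0.4728, 0.3237, 0.0245]
tool_rot: [-3.137, -0.009, -0.183]
force: [0.2, 0.2, 0.5]
grip_width: 0.0514
```

Call:
{"name": "drive_tool", "arguments": {"series": [[60, -0.004, 0.008, -0.008, 0.008], [60, 0, 0, -0.006, 0], [60, 0, 0, 0, 0]]}}

```text
clock: 4.0
position: [0.4704, 0.3317, 0.0121]
tool_rot: [-3.134, -0.011, -0.177]
force: [0.9, -0.3, -0.2]
grip_width: 0.0509
```

Call:
{"name": "drive_tool", "arguments": {"series": [[60, -0.001, 0, -0.006, 0.004], [60, 0, 0, -0.002, 0], [10, 0, 0, 0, 0], [0, 0, 0, 0, 0], [0, 0, 0, 0, 0], [0, 0, 0, 0, 0], [0, 0, 0, 0, 0], [0, 0, 0, 0, 0]], "newtons": 40}}

```text
clock: 4.8
position: [0.4704, 0.3324, 0.0055]
tool_rot: [-3.132, -0.013, -0.172]
force: [0.1, -0.6, -0.3]
grip_width: -0.0
```

```bash
python3 - <<'E'
from h import *
save('w2',bot.grab_frame('wrist')); save('s2',bot.grab_frame('scene')[220:420,140:340]); print(bot.observe()['grip_width'])
im=cv2.imread('pics/s2.png'); cv2.imwrite('pics/s2b.png',cv2.resize(im,None,fx=3,fy=3))
E
```

```text
0.00011054065204238124
```

View pics/w2.png

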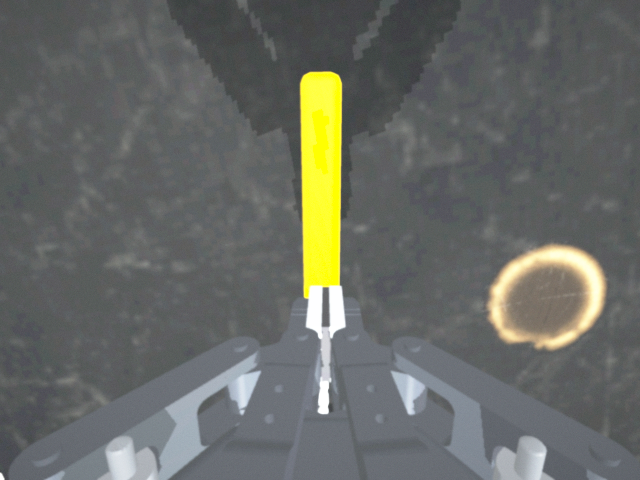

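View pics/s2b.png

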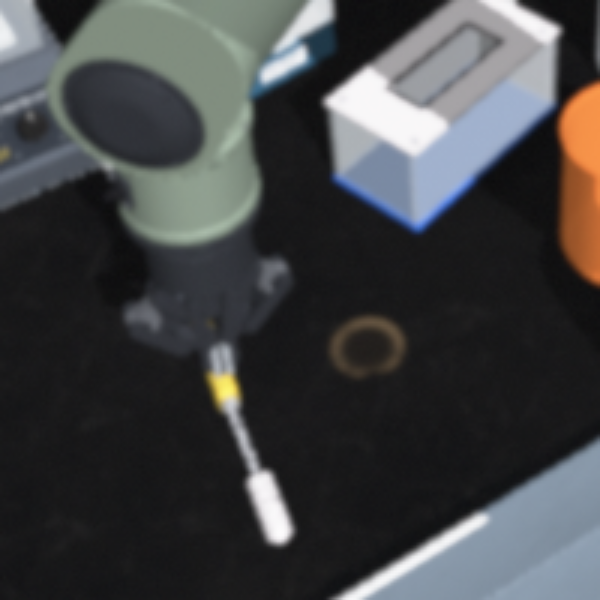

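```bash
python3 - <<'E'
from h import *
ci=bot.camera_info('wrist'); s=bot.observe(); print(s['position'],s['tool_rot'])
for p in [(.5666,.3145,.024),(.449,.335,.024),(.3182,.3576,.012),tuple(s['position']),tuple(s['position']+[0,0,.02]),tuple(s['position']+[0,0,.04])]: print(p,proj(ci,p).round(1))
cs=bot.camera_info('scene')
for p in [(.5666,.3145,.024),(.449,.335,.024),(.3182,.3576,.012),tuple(s['position'])]: print((proj(cs,p)-[140,220])*3)
E
```

```text
[0.47030783 0.33241797 0.00546475] [-3.13201897 -0.01257369 -0.17230247]
(0.5666, 0.3145, 0.024) [326.5  67.8]
(0.449, 0.335, 0.024) [326.  344.3]
(0.3182, 0.3576, 0.012) [326.2 523.9]
(np.float64(0.47030783215714433), np.float64(0.3324179675314575), np.float64(0.005464748720550396)) [324.2 286.6]
(np.float64(0.47030783215714433), np.float64(0.3324179675314575), np.float64(0.025464748720550396)) [323.6 304.5]
(np.float64(0.47030783215714433), np.float64(0.3324179675314575), np.float64(0.045464748720550396)) [322.9 327.4]
[185.83157109 279.4163276 ]
[228.38874522 389.58642027]
[284.74854264 539.66565775]
[221.75349314 383.44835637]
```

```bash
python3 - <<'E'
import cv2
im=cv2.imread('pics/w2.png'); cv2.imwrite('pics/w2z.png',cv2.resize(im[250:430,230:420],None,fx=3.3,fy=3.3,interpolation=cv2.INTER_CUBIC))
E
```

```text
(no output)
```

View pics/w2z.png

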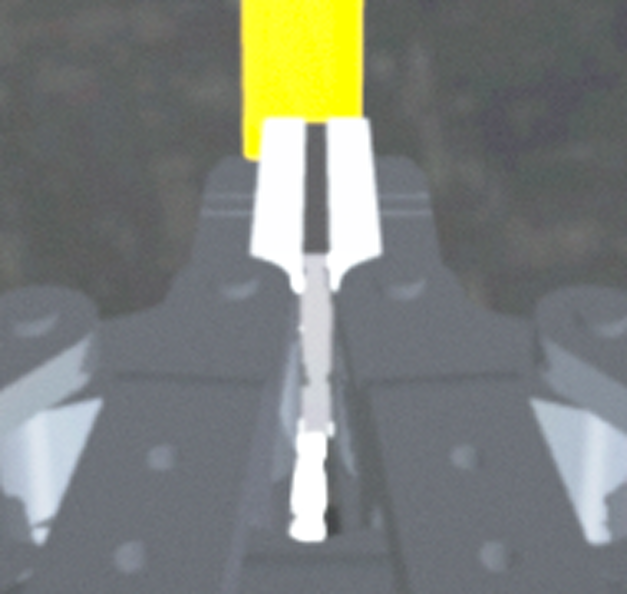

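Call:
{"name": "drive_tool", "arguments": {"series": [[60, 0, 0, 0, 0], [60, 0, 0, 0, 0], [60, 0, 0, 0, 0], [60, 0, 0, 0, 0]]}}

```text
clock: 5.3
position: [0.4703, 0.3324, 0.0055]
tool_rot: [-3.132, -0.013, -0.172]
force: [0.1, -0.5, 0.7]
grip_width: 0.0512
```

```bash
python3 - <<'E'
from h import *
save('w3',bot.grab_frame('wrist')); s=bot.observe(); print(s['grip_width'],s['position'],s['force'])
E
```

```text
0.05121093208387188 [0.4702824  0.33240877 0.00546896] [-0.05635792 -1.3020088  -0.12725324]
```

View pics/w3.png

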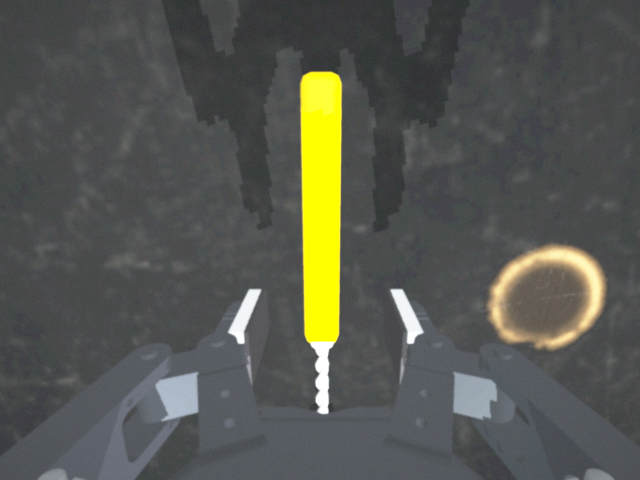

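```bash
python3 - <<'E'
from h import *
im=cv2.imread('pics/s2.png'); a=cv2.resize(im[90:190,30:130],None,fx=5.5,fy=5.5,interpolation=cv2.INTER_CUBIC)
cs=bot.camera_info('scene'); s=bot.observe()
for k,z in enumerate([.0055,.025,.045]):
    p=(proj(cs,[.4703,.3324,z])-[140+30,220+90])*5.5; cv2.circle(a,tuple(int(v) for v in p),3,(0,0,255),-1)
cv2.imwrite('pics/s2z.png',a)
bot.grab_frame('scene'); b=cv2.cvtColor(bot.grab_frame('scene')[310:410,170:270],cv2.COLOR_RGB2BGR); cv2.imwrite('pics/s3z.png',cv2.resize(b,None,fx=5.5,fy=5.5,interpolation=cv2.INTER_CUBIC))
ci=bot.camera_info('wrist'); T=np.linalg.inv(ci['cam_to_world']); print((T@np.r_[s['position'],1]))
print((T@np.r_[.47,.3324,.024,1]))
E
```

```text
[-5.78592502e-04  2.38053327e-02  1.77766794e-01  1.00000000e+00]
[-6.89855972e-04  2.92035729e-02  1.60037557e-01  1.00000000e+00]
```

View pics/s2z.png

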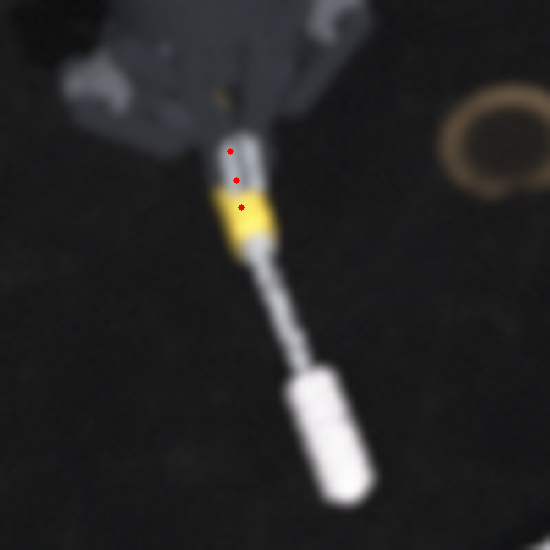

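View pics/s3z.png

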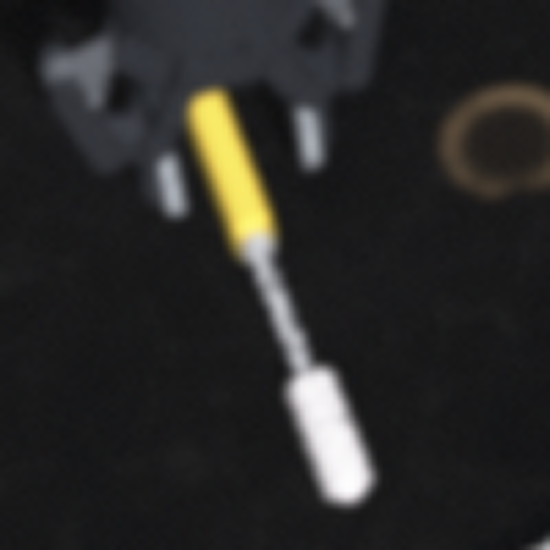

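```bash
python3 - <<'E'
from h import *
print(bot.tcp_to_grasp)
ci=bot.camera_info('wrist'); T=np.array(ci['cam_to_world']); s=bot.observe();print(s['position'])
for (a,b,r,w) in [(262,390,290,.0512)]:
    d=ci['fx']*w/(b-a); print(d,(T@np.r_[0,(r-ci['cy'])/ci['fy']*d,d,1])[:3])
E
```

```text
0.0187
[0.47032745 0.33241046 0.00545469]
0.14014323511362264 [0.48388392 0.32913789 0.04059361]
```

Call:
{"name": "drive_tool", "arguments": {"series": [[40, 0, 0.0015, -0.004, 0], [40, 0, 0, -0.004, 0], [40, 0, 0, 0, 0]]}}

```text
clock: 5.75
position: [0.4703, 0.3341, -0.0033]
tool_rot: [-3.132, -0.013, -0.172]
force: [-0.7, 0.7, -0.6]
grip_width: 0.034
```

```bash
python3 - <<'E'
from h import *
s=bot.observe(); print(s['force'],s['position'])
save('w4',bot.grab_frame('wrist')[220:440,180:480]);b=cv2.cvtColor(bot.grab_frame('scene')[310:410,170:270],cv2.COLOR_RGB2BGR); cv2.imwrite('pics/s4z.png',cv2.resize(b,None,fx=5.5,fy=5.5,interpolation=cv2.INTER_CUBIC))
E
```

```text
[-0.68110104  0.68149509 -0.61391678] [ 0.47028411  0.33408722 -0.00328278]
```

View pics/s4z.png

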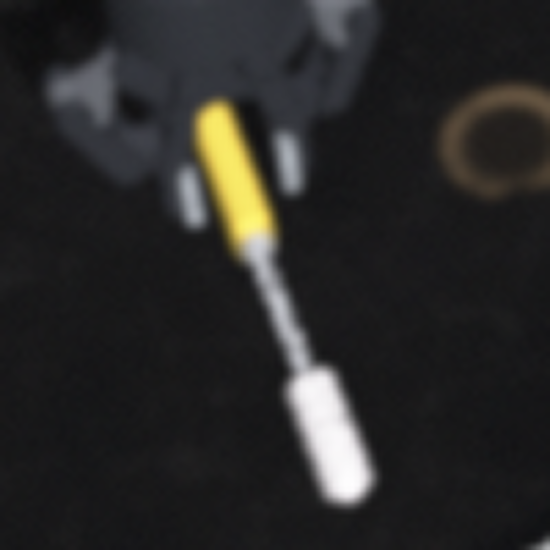

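Call:
{"name": "drive_tool", "arguments": {"series": [[40, 0, 0, -0.004, 0], [40, 0, 0, -0.003, 0], [40, 0, 0, 0, 0]]}}

```text
clock: 6.15
position: [0.4705, 0.3342, -0.0104]
tool_rot: [-3.132, -0.013, -0.172]
force: [-0.9, 0.1, 0.4]
grip_width: 0.0341
```

Call:
{"name": "drive_tool", "arguments": {"series": [[40, 0, 0, -0.004, 0], [40, 0, 0, 0, 0]]}}

```text
clock: 6.35
position: [0.4705, 0.3342, -0.0148]
tool_rot: [-3.132, -0.013, -0.172]
force: [-0.0, 0.1, 0.0]
grip_width: 0.0342
```

Call:
{"name": "drive_tool", "arguments": {"series": [[10, 0, 0, 0, 0], [0, 0, 0, 0, 0], [0, 0, 0, 0, 0], [0, 0, 0, 0, 0], [0, 0, 0, 0, 0]], "newtons": 25}}

```text
clock: 6.85
position: [0.4705, 0.3342, -0.0146]
tool_rot: [-3.132, -0.013, -0.172]
force: [0.8, 0.2, -0.9]
grip_width: 0.0153
```

```bash
python3 - <<'E'
from h import *
s=bot.observe(); print(s['grip_width'],s['force'])
save('w5',bot.grab_frame('wrist'));b=cv2.cvtColor(bot.grab_frame('scene')[310:410,170:270],cv2.COLOR_RGB2BGR); cv2.imwrite('pics/s5z.png',cv2.resize(b,None,fx=5.5,fy=5.5,interpolation=cv2.INTER_CUBIC))
E
```

```text
0.015274473004562094 [ 0.79843448  0.2120477  -0.91608601]
```

View pics/s5z.png

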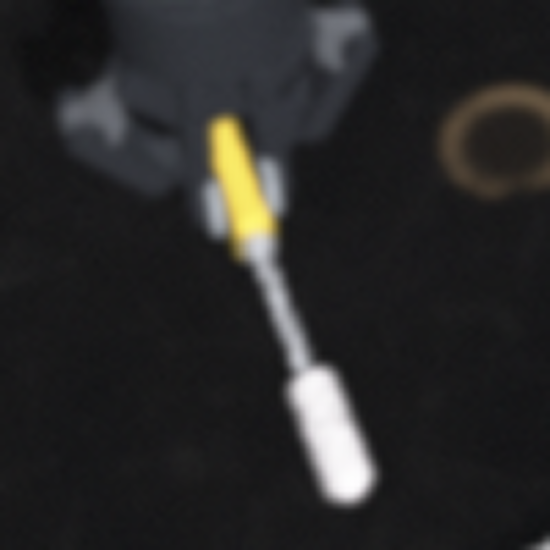

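View pics/w5.png

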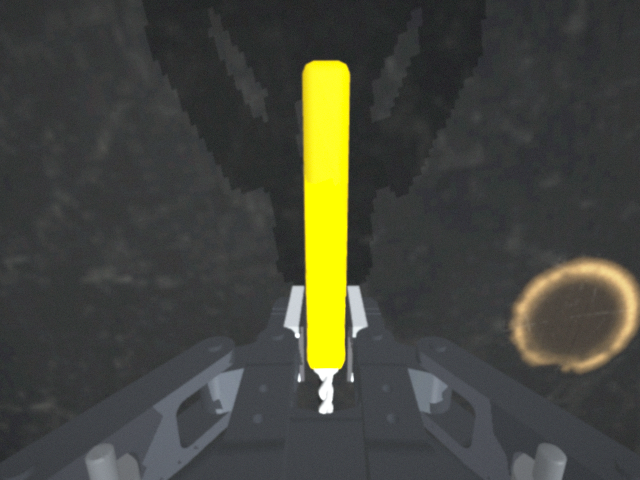

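Call:
{"name": "drive_tool", "arguments": {"series": [[35, 0, 0, 0, 0], [35, 0, 0, 0, 0], [35, 0, 0, -0.004, 0], [35, 0, 0, 0, 0]]}}

```text
clock: 7.35
position: [0.4706, 0.3342, -0.0189]
tool_rot: [-3.131, -0.013, -0.172]
force: [-0.6, -0.3, 0.1]
grip_width: 0.0298
```

Call:
{"name": "drive_tool", "arguments": {"series": [[10, 0, 0, 0, 0], [0, 0, 0, 0, 0], [0, 0, 0, 0, 0], [0, 0, 0, 0, 0]], "newtons": 25}}

```text
clock: 7.75
position: [0.4706, 0.3342, -0.0189]
tool_rot: [-3.131, -0.013, -0.172]
force: [-0.3, 0.4, -0.1]
grip_width: 0.0151
```

Call:
{"name": "drive_tool", "arguments": {"series": [[0, 0, 0, 0.02, 0], [0, 0, 0, 0.04, 0], [0, 0, 0, 0.04, 0], [0, 0, 0, 0.04, -0.1], [0, 0, 0, 0.01, -0.14], [0, 0.01, -0.01, 0, -0.14], [0, 0.01, -0.015, 0, -0.14], [0, 0.01, -0.015, 0, -0.14], [0, 0.01, -0.015, 0, -0.14], [0, 0.01, -0.015, 0, -0.14], [0, 0.005, -0.01, 0, -0.14], [0, 0, 0, 0, 0]]}}

```text
clock: 8.95
position: [0.5262, 0.2534, 0.1375]
tool_rot: [-3.118, -0.009, -1.265]
force: [-0.7, -0.2, -1.7]
grip_width: 0.0155
```

```bash
python3 - <<'E'
from h import *
s=bot.observe(); print(s['qpos'].round(2),s['grip_width'],s['force'])
save('w6',bot.grab_frame('wrist'));save('s6',bot.grab_frame('scene'))
E
```

```text
[-1.26  0.93  1.21  1.83 -0.98  1.1  -2.52] 0.015547018910194358 [-0.73861453 -0.2000349  -1.69506005]
```

View pics/w6.png

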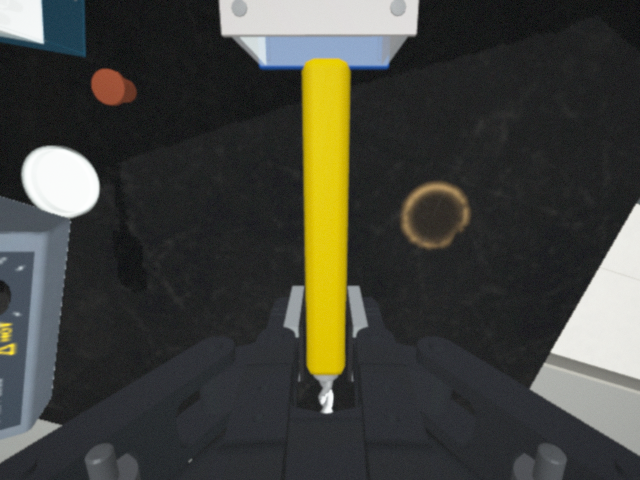

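View pics/s6.png

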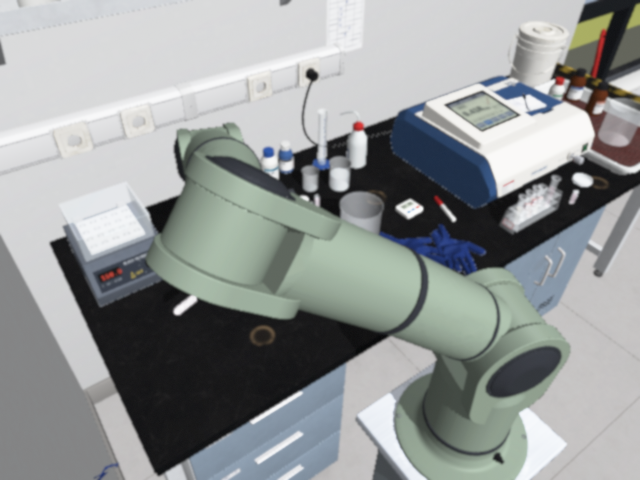

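Call:
{"name": "drive_tool", "arguments": {"series": [[0, 0, 0, 0, 0.12], [0, 0, 0, 0, 0.14], [0, -0.006, -0.01, 0, 0.14], [0, -0.006, -0.01, 0, 0.14], [0, -0.006, -0.015, 0, 0.14], [0, -0.006, -0.02, 0, 0.14], [0, -0.006, -0.02, 0, 0.14], [0, -0.01, -0.02, 0, 0.14], [0, -0.01, -0.02, 0, 0.14], [0, -0.005, -0.01, 0, 0.03], [0, 0, 0, 0, 0]]}}

```text
clock: 10.15
position: [0.466, 0.1435, 0.15]
tool_rot: [-3.083, -0.006, 0.117]
force: [-0.6, 0.5, -0.4]
grip_width: 0.0158
```

```bash
python3 - <<'E'
from h import *
s=bot.observe(); print(s['qpos'].round(3),s['grip_width'],s['force'])
save('w7',bot.grab_frame('wrist'));save('t7',bot.grab_frame('top'))
E
```

```text
[-1.031  0.551  0.903  2.057 -0.677  0.831 -1.17 ] 0.015833261695089907 [-0.63617967  0.47639655 -0.35803587]
```

View pics/w7.png

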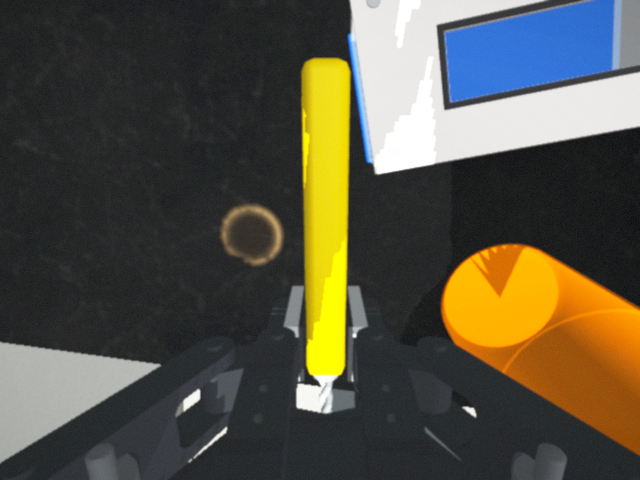

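View pics/t7.png

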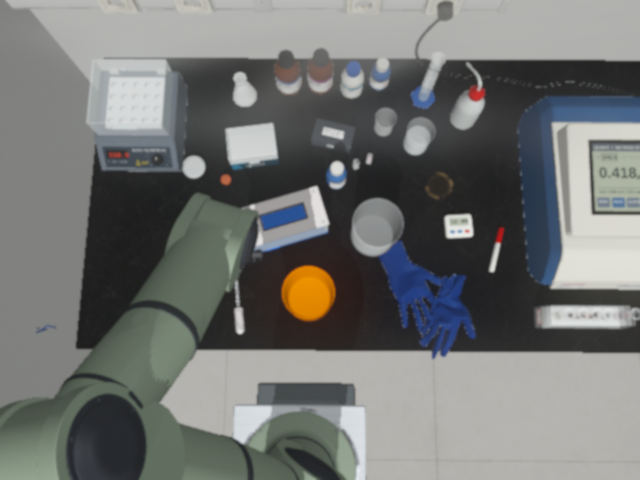

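Call:
{"name": "drive_tool", "arguments": {"series": [[0, 0, -0.03, -0.01, -0.05], [0, 0, -0.03, -0.02, -0.05], [0, 0, 0, -0.02, 0], [0, 0, 0, 0, 0]], "newtons": 20}}

```text
clock: 10.65
position: [0.4692, 0.0889, 0.0998]
tool_rot: [-3.08, -0.012, 0.02]
force: [-0.5, 0.7, -1.2]
grip_width: 0.0156
```

```bash
python3 - <<'E'
from h import *
s=bot.observe(); print(s['qpos'].round(3),s['grip_width'],s['force'])
save('w8',bot.grab_frame('wrist'))
ci=bot.camera_info('wrist'); T=np.linalg.inv(ci['cam_to_world'])
print('cam',np.round(ci['cam_to_world'],3).tolist())
for p in [(.518,.122,.1),(.578,-.071,.1)]: print(proj(ci,p))
E
```

```text
[-0.86   0.612  0.82   2.123 -0.8    0.721 -1.042] 0.015638049946082016 [-0.47087631  0.74834109 -1.15022067]
cam [[0.021, -0.96, -0.278, 0.542], [-0.998, -0.037, 0.053, 0.079], [-0.061, 0.276, -0.959, 0.265], [0.0, 0.0, 0.0, 1.0]]
[256.23606744 188.88882819]
[727.97388153  52.86159301]
```

View pics/w8.png

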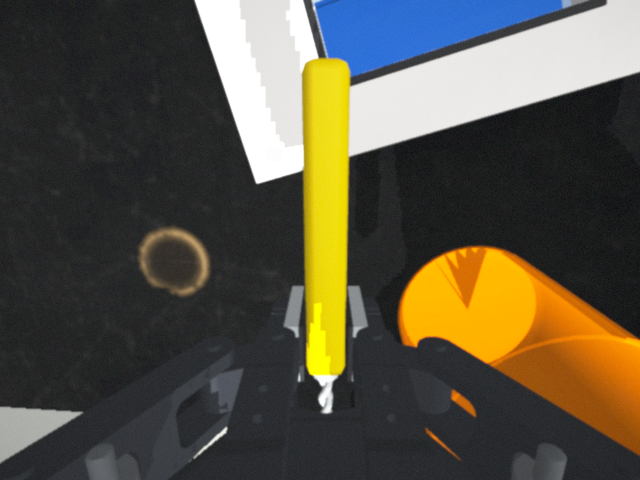

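Call:
{"name": "drive_tool", "arguments": {"series": [[0, 0, 0, -0.01, 0], [0, 0, 0, -0.008, 0], [0, 0, 0, -0.006, 0], [0, 0, 0, -0.004, 0]]}}

```text
clock: 11.1
position: [0.4708, 0.0917, 0.0729]
tool_rot: [-3.078, -0.015, 0.025]
force: [-5.0, -1.1, 4.8]
grip_width: 0.0153
```

```bash
python3 - <<'E'
from h import *
s=bot.observe(); print(s['position'],s['grip_width'],s['force'],s['moment'])
save('w9',bot.grab_frame('wrist'))
E
```

```text
[0.47077166 0.09170914 0.07290444] 0.015250004120317953 [-4.95774321 -1.05827109  4.81653708] [-0.24570952  0.67659128  0.0060266 ]
```

View pics/w9.png

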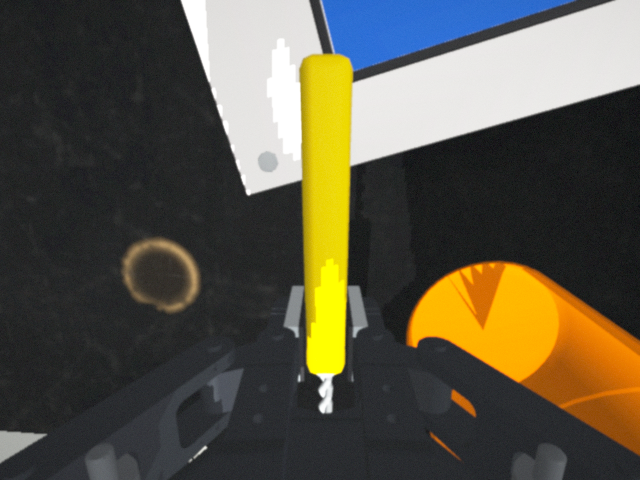

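Call:
{"name": "drive_tool", "arguments": {"series": [[0, 0, 0, -0.005, 0], [0, 0, 0, -0.005, 0], [0, 0, 0, -0.005, 0], [0, 0, 0, -0.004, 0]]}}

```text
clock: 11.55
position: [0.4711, 0.0926, 0.0534]
tool_rot: [-3.077, -0.016, 0.026]
force: [-0.5, 1.3, 5.2]
grip_width: 0.0152
```

```bash
python3 - <<'E'
from h import *
s=bot.observe(); print(s['position'],s['grip_width'],s['force'],s['moment'])
save('w10',bot.grab_frame('wrist')); save('s10',bot.grab_frame('scene')); save('t10',bot.grab_frame('top'))
E
```

```text
[0.47106142 0.09257601 0.05340222] 0.015169010257343008 [-0.46528475  1.33492497  5.20366956] [ 0.20536811 -0.17332879  0.0880924 ]
```

View pics/w10.png

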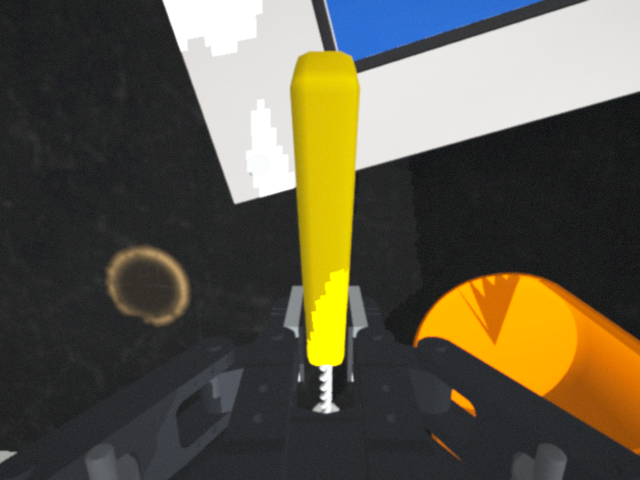

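View pics/s10.png

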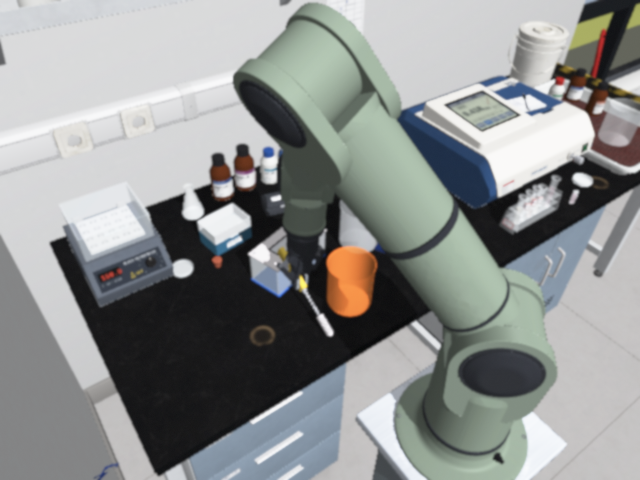

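```bash
cat >> h.py <<'E'
def tri(c1,p1,c2,p2):
    o1,d1=ray(c1,p1);o2,d2=ray(c2,p2); d1=d1/np.linalg.norm(d1);d2=d2/np.linalg.norm(d2)
    A=np.stack([d1,-d2],1); t=np.linalg.lstsq(A,o2-o1,rcond=None)[0]; a=o1+t[0]*d1;b=o2+t[1]*d2; return (a+b)/2,np.linalg.norm(a-b)
E
python3 - <<'E'
import cv2
for n,(x,y) in {'s10':(290,270),'t10':(220,270)}.items():
    im=cv2.imread(f'pics/{n}.png'); cv2.imwrite(f'pics/{n}z.png',cv2.resize(im[y:y+75,x:x+75],None,fx=7,fy=7,interpolation=cv2.INTER_CUBIC))
E
```

```text
(no output)
```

View pics/s10z.png

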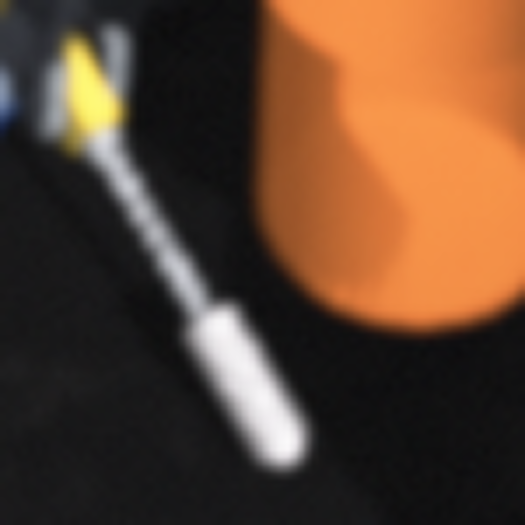

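View pics/t10z.png

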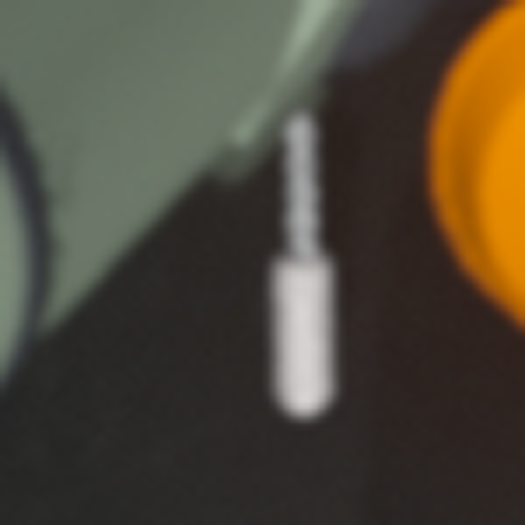

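```bash
python3 - <<'E'
from h import *
cs=bot.camera_info('scene');ct=bot.camera_info('top')
S=lambda x,y:(290+x/7-.5,270+y/7-.5); U=lambda x,y:(220+x/7-.5,270+y/7-.5)
tip,e1=tri(cs,S(286,455),ct,U(304,413)); neck,e2=tri(cs,S(216,318),ct,U(302,260)); print(tip,e1,neck,e2)
d=tip-neck; print(np.linalg.norm(d),np.degrees(np.arcsin(d[2]/np.linalg.norm(d))),np.degrees(np.arctan2(d[1],d[0])))
s=bot.observe(); g=s['position']+[0,0,.031]; d=tip-g; print(np.linalg.norm(d),np.degrees(np.arcsin(d[2]/np.linalg.norm(d))),np.degrees(np.arctan2(d[1],d[0])))
E
```

```text
[0.33216349 0.09099583 0.02638395] 0.003951956824342419 [0.38163371 0.08897694 0.04866119] 0.0015918925116963983
0.05429230581764648 -24.22496259052852 177.66304344900846
0.15037703563855376 -22.716924002538892 -179.42525912271705
```

Call:
{"name": "drive_tool", "arguments": {"series": [[0, 0.002, 0, 0.01, 0], [0, 0.012, -0.004, 0.01, 0], [0, 0.012, -0.004, 0.002, 0], [0, 0, 0, 0, 0]]}}

```text
clock: 12.1
position: [0.4986, 0.0839, 0.0782]
tool_rot: [-3.078, -0.016, 0.026]
force: [-0.9, 1.4, -0.8]
grip_width: 0.0154
```

```bash
python3 - <<'E'
from h import *
s=bot.observe(); print(s['position'],s['grip_width'],s['force'],s['moment'])
save('w11',bot.grab_frame('wrist'))
E
```

```text
[0.4985905  0.08387927 0.07817111] 0.015437775218321612 [-0.86853463  1.38024571 -0.83156294] [-0.0834674   0.00536875  0.01881786]
```

View pics/w11.png

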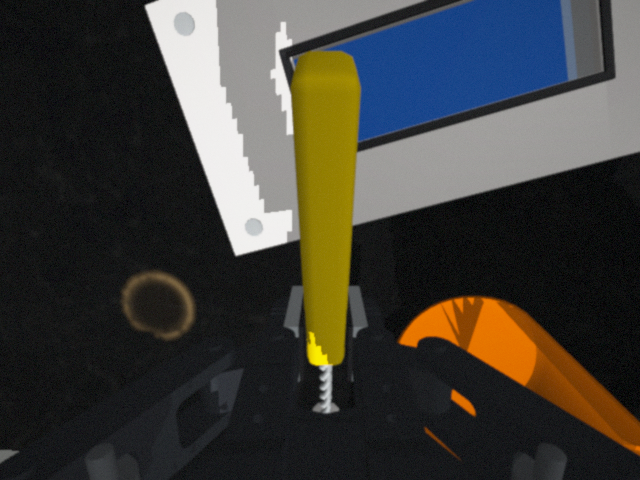

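Call:
{"name": "drive_tool", "arguments": {"series": [[0, 0, 0, -0.005, 0], [0, 0, 0, -0.005, 0], [0, 0, 0, -0.003, 0], [0, 0, 0, 0, 0]]}}

```text
clock: 12.55
position: [0.4968, 0.0843, 0.0632]
tool_rot: [-3.078, -0.015, 0.025]
force: [0.3, -0.2, 9.4]
grip_width: 0.0156
```

```bash
python3 - <<'E'
from h import *
s=bot.observe(); print(s['position'],s['grip_width'],s['force'],s['moment'])
save('w12',bot.grab_frame('wrist')); a=bot.grab_frame('scene');b=bot.grab_frame('top'); save('s12',a);save('t12',b)
z=lambda i:cv2.resize(i,None,fx=5,fy=5,interpolation=cv2.INTER_CUBIC)
save('st12',np.hstack([z(a[260:350,285:360]),z(b[250:340,220:295])]))
E
```

```text
[0.49676776 0.08433911 0.06319185] 0.015631836981986284 [ 0.33705223 -0.22251218  9.41088298] [ 0.09480703 -0.34665353  0.00297316]
```

View pics/st12.png

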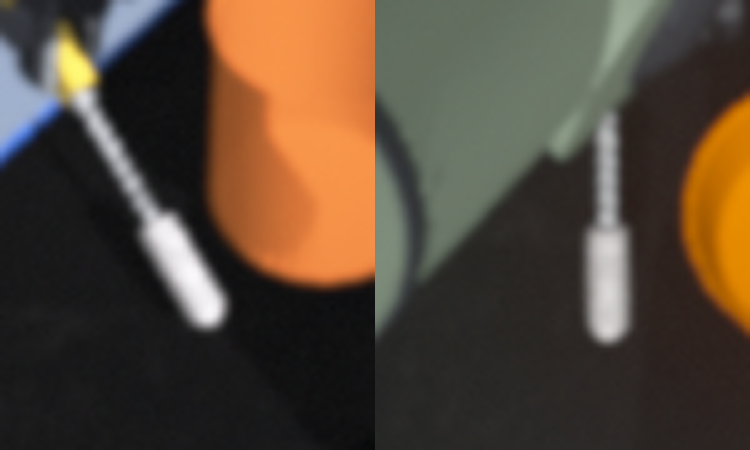

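View pics/w12.png

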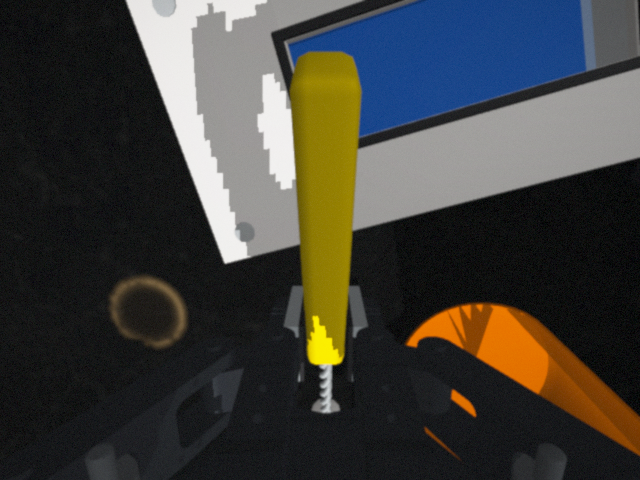

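```bash
python3 - <<'E'
from h import *
cs=bot.camera_info('scene');ct=bot.camera_info('top')
S=lambda x,y:(285+x/5-.4,260+y/5-.4); U=lambda x,y:(220+(x-375)/5-.4,250+y/5-.4)
tip,e1=tri(cs,S(210,322),ct,U(607,341)); neck,e2=tri(cs,S(158,226),ct,U(607,229)); print(tip,e1,neck,e2)
d=tip-neck; print(np.linalg.norm(d),np.degrees(np.arcsin(d[2]/np.linalg.norm(d))))
s=bot.observe(); g=s['position']+[0,0,.031]; d=tip-g; print(np.linalg.norm(d),np.degrees(np.arcsin(d[2]/np.linalg.norm(d))))
E
```

```text
[0.35785583 0.08355619 0.03383726] 0.0042692589748052874 [0.40892311 0.08145215 0.0542385 ] 0.0002717069616883505
0.05503185145224843 -21.759833589617415
0.15153679832268946 -23.5627333895417
```

Call:
{"name": "drive_tool", "arguments": {"series": [[0, 0, 0, -0.004, 0], [0, 0, 0, -0.003, 0], [0, 0, 0, 0, 0]]}}

```text
clock: 13.0
position: [0.497, 0.0847, 0.057]
tool_rot: [-3.075, -0.016, 0.025]
force: [-4.0, 0.7, 17.5]
grip_width: 0.0155
```

```bash
python3 - <<'E'
from h import *
s=bot.observe(); print(s['position'],s['grip_width'],s['force'],s['moment'])
save('w13',bot.grab_frame('wrist')); a=bot.grab_frame('scene');b=bot.grab_frame('top'); save('s13',a);save('t13',b)
z=lambda i:cv2.resize(i,None,fx=5,fy=5,interpolation=cv2.INTER_CUBIC)
save('st13',np.hstack([z(a[260:350,285:360]),z(b[250:340,220:295])]))
E
```

```text
[0.4970445  0.08470128 0.05698956] 0.015465009880452516 [-4.0197353   0.74769966 17.50269383] [0.10895858 0.69241117 0.22047717]
```

View pics/st13.png

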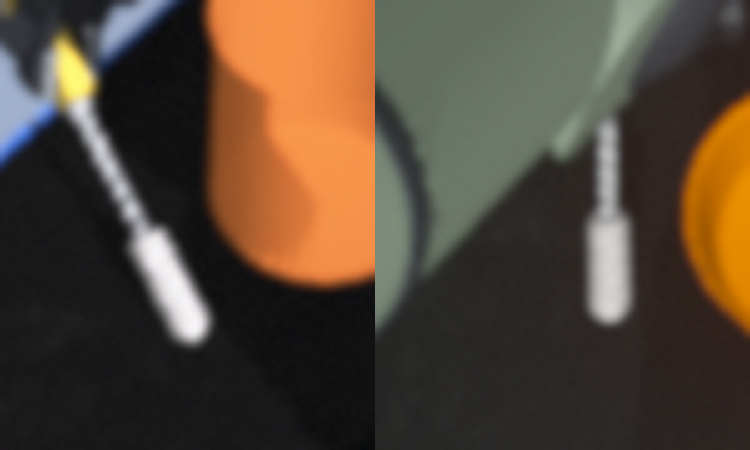

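View pics/w13.png

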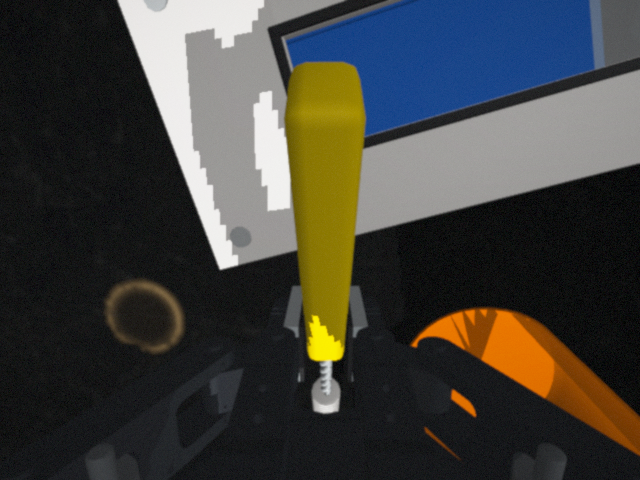

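```bash
python3 - <<'E'
from h import *
cs=bot.camera_info('scene');ct=bot.camera_info('top')
S=lambda x,y:(285+x/5-.4,260+y/5-.4); U=lambda x,y:(220+(x-375)/5-.4,250+y/5-.4)
tip,e1=tri(cs,S(192,337),ct,U(609,323)); neck,e2=tri(cs,S(147,240),ct,U(609,214)); print(tip,e1,neck,e2)
d=tip-neck; print(np.linalg.norm(d),np.degrees(np.arcsin(d[2]/np.linalg.norm(d))))
s=bot.observe(); g=s['position']+[0,0,.031]; d=tip-g; print(np.linalg.norm(d),np.degrees(np.arcsin(d[2]/np.linalg.norm(d))))
E
```

```text
[0.36860665 0.0852389  0.01193283] 0.005430381339932409 [0.41796158 0.08206695 0.03544972] 0.0012691655258653953
0.05476326047951101 -25.431277321891706
0.14933097868768574 -30.660402021449784
```

Call:
{"name": "drive_tool", "arguments": {"series": [[0, 0, 0, 0.02, 0], [0, 0, 0, 0.035, 0], [0, 0, 0, 0.035, 0], [0, 0, 0, 0.035, 0.1], [0, 0, 0, 0.035, 0.14], [0, 0, 0, 0.01, 0.14], [0, 0, 0, 0, 0.14], [0, 0, 0, 0, 0.14], [0, 0, 0, 0, 0.14], [0, 0, 0, 0, 0.14]], "newtons": 40}}

```text
clock: 14.15
position: [0.4929, 0.0845, 0.2304]
tool_rot: [-3.078, -0.012, 0.999]
force: [-0.6, -1.3, -1.8]
grip_width: 0.0153
```

```bash
python3 - <<'E'
from h import *
s=bot.observe(); print(s['qpos'].round(2),s['grip_width'],s['force'])
save('w14',bot.grab_frame('wrist'))
E
```

```text
[-0.81  0.41  0.76  1.89 -0.38  1.02 -0.45] 0.015282793913807378 [-0.55063314 -1.31608048 -1.79677216]
```

View pics/w14.png

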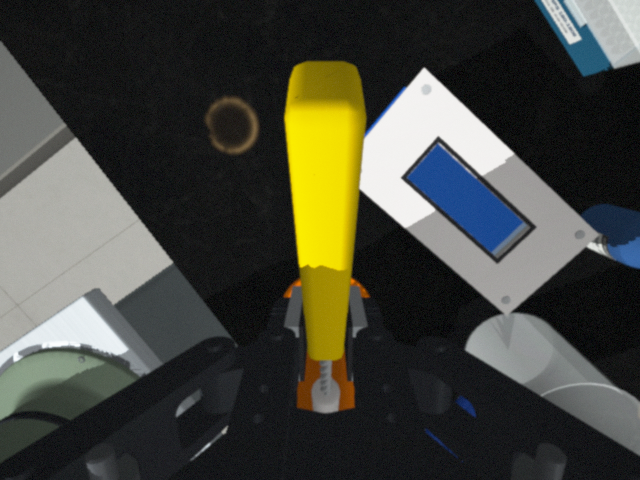

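Call:
{"name": "drive_tool", "arguments": {"series": [[0, 0.006, 0, 0, 0.14], [0, 0.006, -0.01, 0, 0.14], [0, 0.006, -0.02, 0, 0.14], [0, 0.006, -0.03, 0, 0.14], [0, 0.006, -0.03, 0, 0.14], [0, 0.006, -0.03, 0, 0.14], [0, 0.006, -0.03, 0, 0.03], [0, 0.006, -0.015, 0, 0], [0, 0, 0, 0, 0]]}}

```text
clock: 15.1
position: [0.5393, -0.085, 0.2263]
tool_rot: [-3.072, -0.013, 1.886]
force: [-0.7, 0.6, -1.7]
grip_width: 0.0151
```

```bash
python3 - <<'E'
from h import *
s=bot.observe(); print(s['qpos'].round(2),s['grip_width'],s['force'])
save('w15',bot.grab_frame('wrist')); a=bot.grab_frame('scene');b=bot.grab_frame('top'); save('s15',a);save('t15',b)
E
```

```text
[-0.35  0.47  0.55  1.75 -0.25  1.07  0.61] 0.0151008771045549 [-0.72968929  0.64243706 -1.65959417]
```

View pics/s15.png

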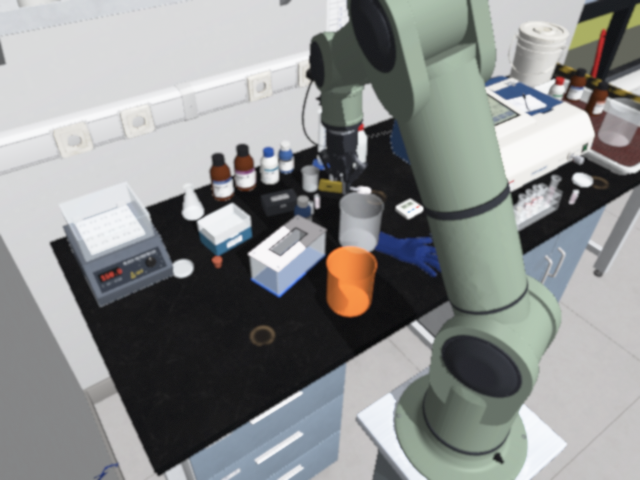

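View pics/t15.png

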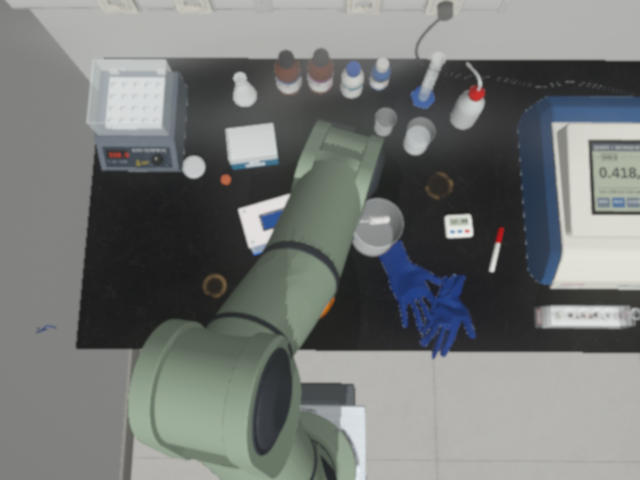

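View pics/w15.png

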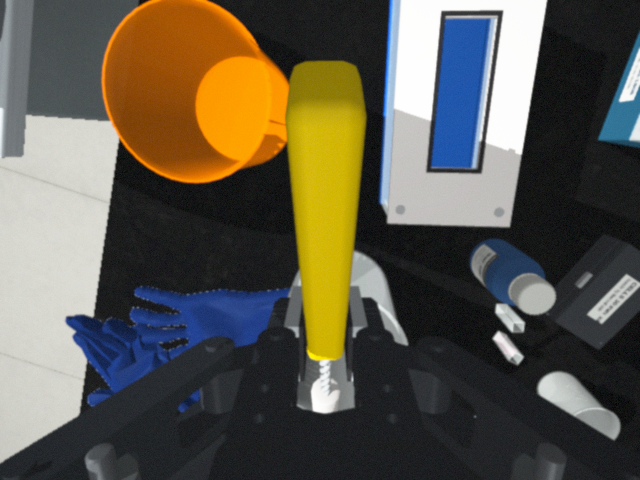

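```bash
python3 - <<'E'
import cv2,numpy as np
a=cv2.imread('pics/s15.png');b=cv2.imread('pics/t15.png')
z=lambda i:cv2.resize(i,None,fx=5,fy=5,interpolation=cv2.INTER_CUBIC)
cv2.imwrite('pics/st15.png',np.hstack([z(a[160:260,320:395]),z(b[185:285,340:415])]))
E
```

```text
(no output)
```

View pics/st15.png

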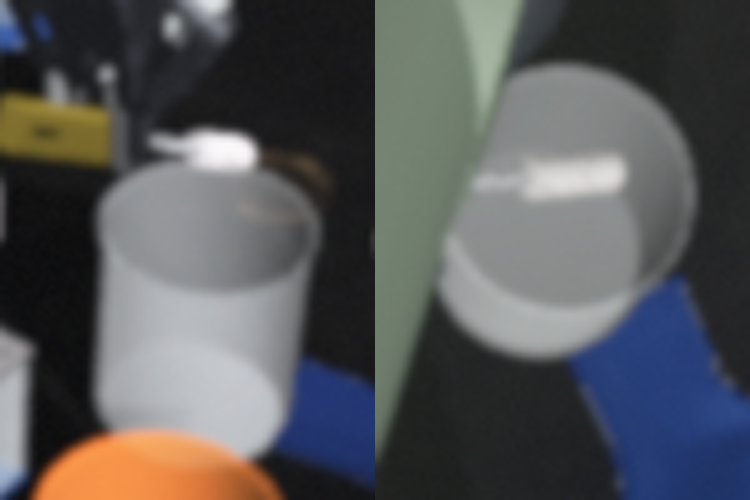

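```bash
python3 - <<'E'
from h import *
cs=bot.camera_info('scene');ct=bot.camera_info('top')
S=lambda x,y:(320+x/5-.4,160+y/5-.4); U=lambda x,y:(340+(x-375)/5-.4,185+y/5-.4)
tip,e1=tri(cs,S(254,152),ct,U(625,173)); neck,e2=tri(cs,S(194,149),ct,U(526,179)); print(tip,e1,neck,e2)
d=tip-neck; print(np.linalg.norm(d),np.degrees(np.arcsin(d[2]/np.linalg.norm(d))),np.degrees(np.arctan2(d[1],d[0])))
s=bot.observe(); g=s['position']+[0,0,.031]; d=tip-g; print(np.linalg.norm(d),np.degrees(np.arcsin(d[2]/np.linalg.norm(d))),np.degrees(np.arctan2(d[1],d[0])))
print('rim top cam',[onz(ct,U(*p),.138).round(3) for p in [(697,190),(560,62),(565,308)]])
print('rim scene',[onz(cs,S(*p),.138).round(3) for p in [(97,225),(320,232),(212,162),(205,292)]])
R=[onz(cs,S(*p),.138)[:2] for p in [(97,225),(320,232),(212,162),(205,292),(130,270),(290,275)]]
from scipy.optimize import least_squares
f=lambda c:[np.hypot(*(r-c[:2]))-c[2] for r in R]; q=least_squares(f,[.57,-.18,.06]); print(q.x,q.fun)
R=[onz(ct,U(*p),.138)[:2] for p in [(697,190),(560,62),(565,308),(640,290),(650,95),(495,280)]]
q=least_squares(f,[.57,-.18,.06]); print(q.x,q.fun)
E
```

```text
[ 0.56936478 -0.20668533  0.18271878] 0.0014417480024565001 [ 0.56079625 -0.15812665  0.20998333] 0.0017761871348535227
0.056344665085763704 -28.939689246718245 -79.99276226004822
0.14839183966050917 -30.214793769641645 -76.3205906542583
rim top cam [array([ 0.573, -0.246,  0.138]), array([ 0.635, -0.182,  0.138]), array([ 0.516, -0.183,  0.138])]
rim scene [array([ 0.609, -0.134,  0.138]), array([ 0.536, -0.232,  0.138]), array([ 0.619, -0.222,  0.138]), array([ 0.531, -0.147,  0.138])]
[ 0.57521737 -0.18449751  0.05946528] [ 0.00171981  0.00201015 -0.00176676 -0.00191313  0.00016723 -0.0002173 ]
[ 0.57530263 -0.18650221  0.0590104 ] [ 0.00019861  0.00079339  0.0002111   0.0003213  -0.00097391 -0.00055049]
```

Call:
{"name": "drive_tool", "arguments": {"series": [[0, 0.005, -0.008, -0.01, 0], [0, 0, 0, -0.03, 0], [0, 0, 0, -0.025, 0], [0, 0, 0, 0, 0]]}}

```text
clock: 15.65
position: [0.5449, -0.0874, 0.1579]
tool_rot: [-3.074, -0.015, 1.893]
force: [0.5, 0.0, -1.0]
grip_width: 0.0151
```

```bash
python3 - <<'E'
from h import *
s=bot.observe(); print(s['qpos'].round(2),s['force'])
a=bot.grab_frame('scene');b=bot.grab_frame('top')
z=lambda i:cv2.resize(i,None,fx=5,fy=5,interpolation=cv2.INTER_CUBIC)
save('st16',np.hstack([z(a[160:260,320:395]),z(b[185:285,340:415])]))
E
```

```text
[-0.31  0.56  0.51  1.81 -0.31  0.93  0.66] [ 0.46658024  0.01643224 -0.98387439]
```

View pics/st16.png

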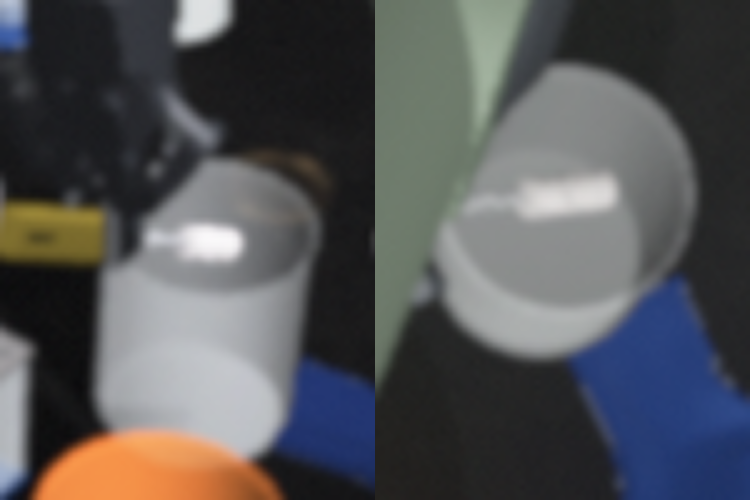

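Call:
{"name": "drive_tool", "arguments": {"series": [[0, 0, -0.007, -0.006, 0], [0, 0, 0, -0.012, 0], [0, 0, 0, 0, 0], [0, 0, 0, 0, 0]]}}

```text
clock: 16.15
position: [0.5477, -0.0957, 0.1439]
tool_rot: [-3.08, -0.013, 1.893]
force: [0.6, 0.5, -0.5]
grip_width: 0.0151
```

```bash
python3 - <<'E'
from h import *
s=bot.observe(); print(s['qpos'].round(2),s['force'])
save('w17',bot.grab_frame('wrist'));a=bot.grab_frame('scene');b=bot.grab_frame('top')
z=lambda i:cv2.resize(i,None,fx=5,fy=5,interpolation=cv2.INTER_CUBIC)
save('st17',np.hstack([z(a[160:260,320:395]),z(b[185:285,340:415])]))
E
```

```text
[-0.29  0.58  0.5   1.81 -0.32  0.9   0.69] [ 0.55265259  0.47343796 -0.53739659]
```

View pics/st17.png

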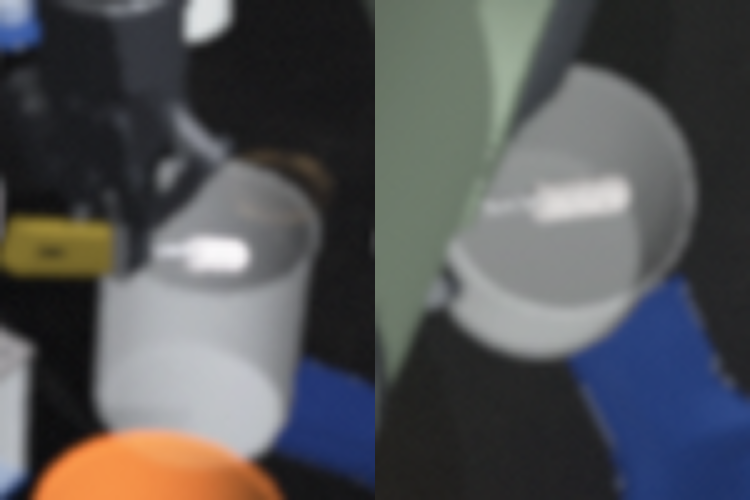

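```bash
python3 - <<'E'
from h import *
cs=bot.camera_info('scene');ct=bot.camera_info('top')
S=lambda x,y:(320+x/5-.4,160+y/5-.4); U=lambda x,y:(340+(x-375)/5-.4,185+y/5-.4)
tip,e1=tri(cs,S(248,257),ct,U(629,193)); neck,e2=tri(cs,S(192,252),ct,U(536,203)); print(tip,e1,neck,e2)
E
```

```text
[ 0.58058311 -0.22017641  0.09570278] 0.0024882768436746802 [ 0.56901442 -0.1702769   0.12930999] 0.0018839658066743695
```

Call:
{"name": "drive_tool", "arguments": {"series": [[0, 0, 0.001, -0.006, 0], [0, 0, 0, 0, 0], [0, 0, 0, 0, 0]]}}

```text
clock: 16.6
position: [0.548, -0.0941, 0.1378]
tool_rot: [-3.081, -0.013, 1.893]
force: [-0.1, 0.0, 0.0]
grip_width: 0.015
```

Call:
{"name": "drive_tool", "arguments": {"series": [[0, 0, 0, 0.02, 0], [0, 0, 0, 0.03, 0], [0, 0, 0, 0.02, 0], [0, 0, 0, 0, 0], [0, 0, 0, 0, 0], [0, 0, 0, 0, 0]]}}

```text
clock: 17.2
position: [0.547, -0.0938, 0.2091]
tool_rot: [-3.079, -0.014, 1.893]
force: [0.2, -0.8, -0.6]
grip_width: 0.0148
```

Call:
{"name": "drive_tool", "arguments": {"series": [[0, 0, 0, -0.02, 0], [0, 0, 0, -0.03, 0], [0, 0, 0, -0.02, 0], [0, 0, 0, -0.001, 0], [0, 0, 0, 0, 0], [0, 0, 0, 0, 0], [0, 0, 0, 0, 0]]}}

```text
clock: 17.9
position: [0.5459, -0.094, 0.1343]
tool_rot: [-3.076, -0.014, 1.893]
force: [-0.7, -0.3, -1.2]
grip_width: 0.0154
```

```bash
python3 - <<'E'
from h import *
s=bot.observe(); print(s['qpos'].round(2),s['force'])
a=bot.grab_frame('scene');b=bot.grab_frame('top')
z=lambda i:cv2.resize(i,None,fx=5,fy=5,interpolation=cv2.INTER_CUBIC)
save('st18',np.hstack([z(a[160:260,320:395]),z(b[185:285,340:415])]))
E
```

```text
[-0.29  0.59  0.49  1.82 -0.33  0.88  0.69] [-0.67518185 -0.31108335 -1.17744784]
```

View pics/st18.png

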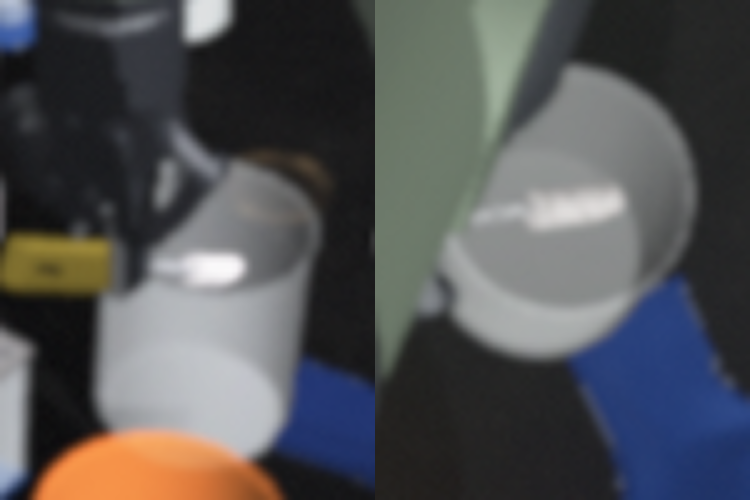

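Call:
{"name": "drive_tool", "arguments": {"series": [[0, 0, 0, 0.02, 0], [0, 0, 0, 0.035, 0], [0, 0, 0, 0.035, 0], [0, 0.003, 0.025, 0, 0], [0, 0.004, 0.04, 0, 0], [0, 0.004, 0.04, 0, 0], [0, 0.004, 0.04, 0, 0], [0, 0.004, 0.04, 0, 0], [0, 0.003, 0.027, 0, 0], [0, 0, 0.01, 0, 0], [0, 0, 0, 0, 0]]}}

```text
clock: 19.1
position: [0.5681, 0.1355, 0.2343]
tool_rot: [-3.086, -0.013, 1.89]
force: [-0.4, -0.2, -0.5]
grip_width: 0.0156
```

```bash
python3 - <<'E'
from h import *
s=bot.observe(); print(s['qpos'].round(2),s['force'])
save('w19',bot.grab_frame('wrist'));a=bot.grab_frame('scene');b=bot.grab_frame('top');save('s19',a);save('t19',b)
z=lambda i:cv2.resize(i,None,fx=4,fy=4,interpolation=cv2.INTER_CUBIC)
save('st19',np.hstack([z(a[180:300,245:345]),z(b[170:290,230:330])]))
E
```

```text
[-0.68  0.51  0.52  1.65 -0.28  1.11  0.25] [-0.36881357 -0.18903895 -0.45777163]
```

View pics/st19.png

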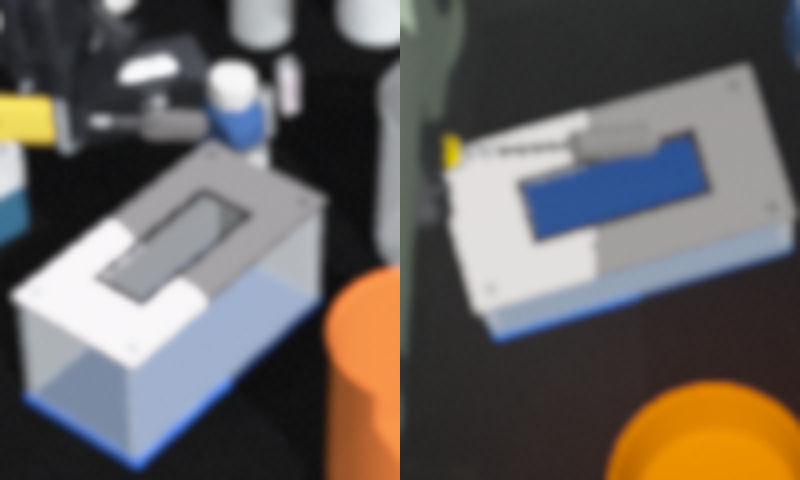

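View pics/w19.png

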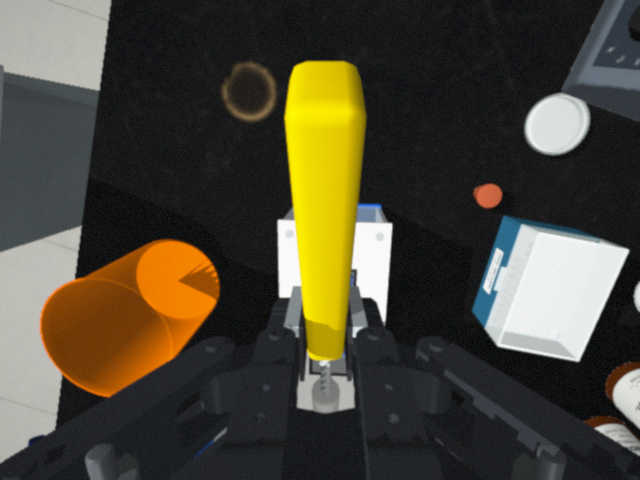

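```bash
python3 - <<'E'
from h import *
cs=bot.camera_info('scene');ct=bot.camera_info('top')
k=.375
S=lambda x,y:(245+x/4-k,180+y/4-k); U=lambda x,y:(230+(x-400)/4-k,170+y/4-k)
tip,e1=tri(cs,S(207,128),ct,U(660,138)); neck,e2=tri(cs,S(142,122),ct,U(574,146)); print(tip,e1,neck,e2)
d=tip-neck; print(np.linalg.norm(d),np.degrees(np.arcsin(d[2]/np.linalg.norm(d))),np.degrees(np.arctan2(d[1],d[0])))
s=bot.observe(); g=s['position']+[0,0,.031]; d=tip-g; print(np.linalg.norm(d),np.degrees(np.arcsin(d[2]/np.linalg.norm(d))),np.degrees(np.arctan2(d[1],d[0])))
A=np.array([onz(cs,S(*p),.1)[:2] for p in [(97,279),(205,190),(252,214),(142,303)]]);B=np.array([onz(ct,U(*p),.1)[:2] for p in [(518,182),(692,130),(710,190),(536,242)]])
for X in(A,B):
    v=X[1]-X[0]+X[2]-X[3]; print(X.mean(0),np.degrees(np.arctan2(v[1],v[0])),np.linalg.norm(v)/2)
A=np.array([onz(cs,S(*p),.1)[:2] for p in [(12,296),(212,142),(328,202),(132,367)]]);B=np.array([onz(ct,U(*p),.1)[:2] for p in [(445,140),(752,62),(797,214),(475,315)]])
for X in(A,B):
    v=X[1]-X[0]+X[2]-X[3]; print(X.mean(0),np.degrees(np.arctan2(v[1],v[0])),np.linalg.norm(v)/2)
# stem rear at handle front in top
print(onz(ct,U(470,153),.25), onz(ct,U(574,146),neck[2]),onz(ct,U(660,138),tip[2]))
E
```

```text
[0.6039234  0.00945238 0.1824776 ] 0.00029928046169214157 [0.59305333 0.05886627 0.215746  ] 0.008635706528015494
0.06055309395492295 -33.32646589477644 -77.59366306280747
0.15285075024298303 -32.84499558734551 -73.88628070298121
[0.59816786 0.03933917] -72.8386437836187 0.11113852000011505
[0.5966014  0.04057679] -72.46262027391705 0.10987823577300362
[0.59652238 0.04107094] -73.30305009986996 0.19952561264966528
[0.5990741 0.0384557] -73.26576743558894 0.19786993027738017
[0.57642851 0.10860776 0.25      ] [0.58997411 0.05565676 0.215746  ] [0.60403231 0.00956038 0.1824776 ]
```

Call:
{"name": "drive_tool", "arguments": {"series": [[0, 0.003, -0.005, -0.01, 0], [0, 0, 0, -0.03, 0], [0, 0, 0, -0.025, 0], [0, 0, 0, 0, 0]]}}

```text
clock: 19.65
position: [0.5722, 0.1207, 0.167]
tool_rot: [-3.087, -0.011, 1.879]
force: [0.2, -0.4, -0.3]
grip_width: 0.0152
```

```bash
python3 - <<'E'
from h import *
s=bot.observe(); print(s['qpos'].round(2),s['force'])
a=bot.grab_frame('scene');b=bot.grab_frame('top')
z=lambda i:cv2.resize(i,None,fx=4,fy=4,interpolation=cv2.INTER_CUBIC)
save('st20',np.hstack([z(a[180:300,245:345]),z(b[170:290,230:330])]))
E
```

```text
[-0.63  0.59  0.49  1.72 -0.33  0.97  0.3 ] [ 0.24969513 -0.43783988 -0.31813417]
```

View pics/st20.png

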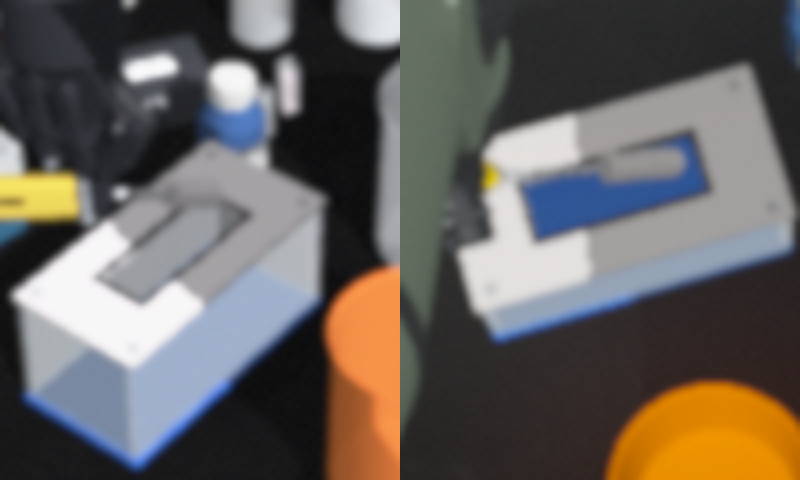

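```bash
python3 - <<'E'
from h import *
cs=bot.camera_info('scene');ct=bot.camera_info('top');k=.375
S=lambda x,y:(245+x/4-k,180+y/4-k); U=lambda x,y:(230+(x-400)/4-k,170+y/4-k)
c=np.array([.5965,.04]);u=np.array([.2924,-.9563]);n=np.array([.9563,.2924])
for name,p,z in [('tip',(686,160),.115),('neck',(606,165),.144),('stem',(530,176),.17)]:
    q=onz(ct,U(*p),z)[:2]-c; print(name,q@u,q@n)
print(tri(cs,S(240,211),ct,U(686,160)))
E
```

```text
tip 0.04499587047337316 -0.0006178853694103429
neck -0.0021468602661917227 0.002281964281823183
stem -0.04597329526171229 0.001444122443524638
(array([ 0.60622203, -0.00841714,  0.1035011 ]), np.float64(0.0158852536748625))
```

Call:
{"name": "drive_tool", "arguments": {"series": [[0, -0.002, 0.007, 0, 0.01], [0, 0, 0, 0, 0]]}}

```text
clock: 19.95
position: [0.5726, 0.1282, 0.1719]
tool_rot: [-3.093, -0.011, 1.889]
force: [0.8, 0.8, -0.4]
grip_width: 0.0155
```

Call:
{"name": "drive_tool", "arguments": {"series": [[0, 0, 0, -0.012, 0], [0, 0, 0, -0.01, 0], [0, 0, 0, 0, 0]]}}

```text
clock: 20.25
position: [0.5731, 0.1288, 0.1495]
tool_rot: [-3.096, -0.012, 1.891]
force: [-0.2, -0.4, -1.2]
grip_width: 0.0155
```

```bash
python3 - <<'E'
from h import *
s=bot.observe(); print(s['qpos'].round(2),s['force'])
a=bot.grab_frame('scene');b=bot.grab_frame('top')
z=lambda i:cv2.resize(i,None,fx=4,fy=4,interpolation=cv2.INTER_CUBIC)
save('st21',np.hstack([z(a[180:300,245:345]),z(b[170:290,230:330])]))
E
```

```text
[-0.63  0.61  0.47  1.73 -0.34  0.93  0.3 ] [-0.15780224 -0.40843206 -1.17438166]
```

View pics/st21.png

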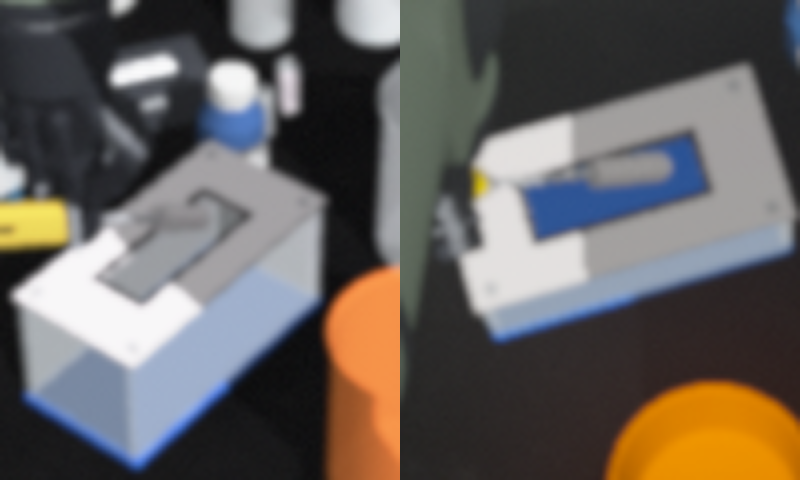

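```bash
cat >> h.py <<'E'
c0=np.array([.5965,.04]);u0=np.array([.2924,-.9563]);n0=np.array([.9563,.2924])
def boxc(U,lst):
    ct=bot.camera_info('top')
    for name,p,z in lst:
        q=onz(ct,U(*p),z)[:2]-c0; print(name,'along',round(q@u0,4),'lat',round(q@n0,4))
E
python3 - <<'E'
from h import *
k=.375
U=lambda x,y:(230+(x-400)/4-k,170+y/4-k)
boxc(U,[('tip',(674,165),.0977),('neck',(592,171),.127),('stem',(500,183),.155)])
E
```

```text
tip along 0.0379 lat 0.003
neck along -0.011 lat 0.0057
stem along -0.0642 lat 0.0065
```

Call:
{"name": "drive_tool", "arguments": {"series": [[0, -0.0065, -0.002, 0, 0.03], [0, 0, 0, 0, 0]]}}

```text
clock: 20.55
position: [0.5666, 0.1264, 0.1507]
tool_rot: [-3.097, -0.011, 1.923]
force: [-0.2, 0.1, -0.7]
grip_width: 0.0154
```

Call:
{"name": "drive_tool", "arguments": {"series": [[0, 0, 0, -0.01, 0], [0, 0, 0, -0.008, 0], [0, 0, 0, 0, 0]]}}

```text
clock: 20.85
position: [0.5666, 0.1265, 0.1315]
tool_rot: [-3.098, -0.012, 1.923]
force: [-0.2, -0.1, -1.3]
grip_width: 0.0151
```

```bash
python3 - <<'E'
from h import *
s=bot.observe(); print(s['qpos'].round(2),s['force'])
a=bot.grab_frame('scene');b=bot.grab_frame('top')
z=lambda i:cv2.resize(i,None,fx=4,fy=4,interpolation=cv2.INTER_CUBIC)
save('st22',np.hstack([z(a[180:300,245:345]),z(b[170:290,230:330])]))
E
```

```text
[-0.62  0.62  0.45  1.77 -0.34  0.88  0.34] [-0.22045557 -0.05452092 -1.31079998]
```

View pics/st22.png

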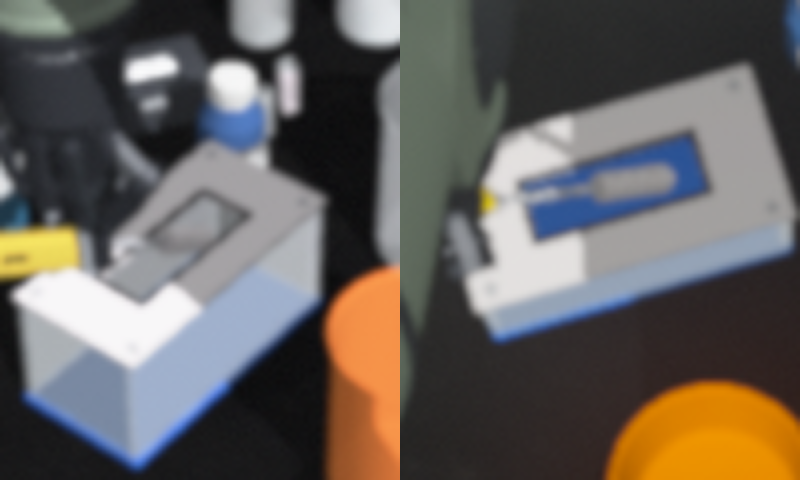

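```bash
python3 - <<'E'
from h import *
k=.375
U=lambda x,y:(230+(x-400)/4-k,170+y/4-k)
boxc(U,[('tip',(676,180),.080),('neck',(594,186),.109),('stem',(500,200),.140)])
E
```

```text
tip along 0.0372 lat -0.0018
neck along -0.0123 lat 0.0013
stem along -0.0675 lat 0.0008
```

Call:
{"name": "drive_tool", "arguments": {"series": [[0, 0, 0, -0.01, 0], [0, 0, 0, -0.01, 0], [0, 0, 0, -0.003, 0], [0, 0, 0, 0, 0], [0, 0, 0, 0, 0], [0, 0, 0, 0, 0]]}}

```text
clock: 21.55
position: [0.5671, 0.1264, 0.1072]
tool_rot: [-3.098, -0.011, 1.923]
force: [-0.6, -0.7, -0.7]
grip_width: 0.0157
```

```bash
python3 - <<'E'
from h import *
s=bot.observe(); print(s['qpos'].round(2),s['qd'].round(3),s['force'],s['moment'])
save('w23',bot.grab_frame('wrist'));a=bot.grab_frame('scene');b=bot.grab_frame('top'); save('s23',a);save('t23',b)
z=lambda i:cv2.resize(i,None,fx=4,fy=4,interpolation=cv2.INTER_CUBIC)
save('st23',np.hstack([z(a[180:300,245:345]),z(b[170:290,230:330])]))
E
```

```text
[-0.61  0.65  0.44  1.78 -0.36  0.84  0.36] [-0.    -0.     0.001 -0.003 -0.001  0.002 -0.001] [-0.63280814 -0.69507214 -0.72921093] [-0.00239178 -0.02009684  0.03691823]
```

View pics/st23.png

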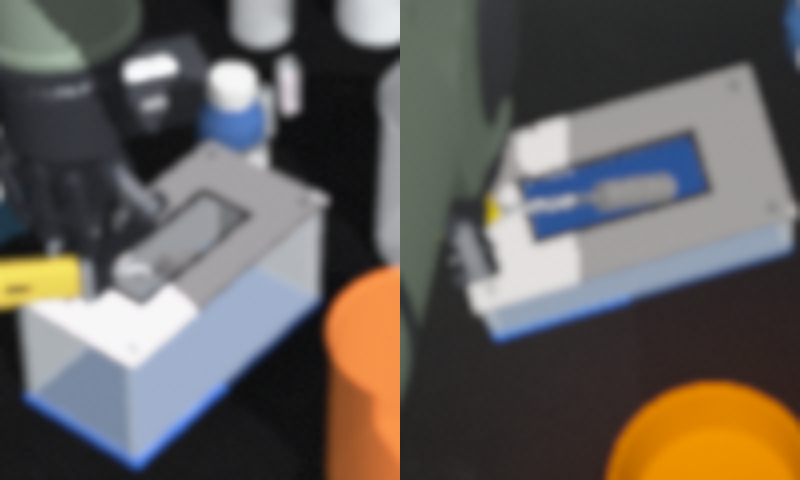

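View pics/w23.png

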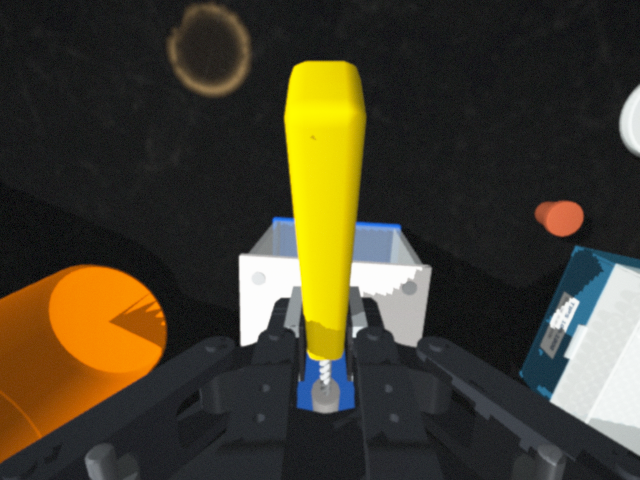

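```bash
python3 - <<'E'
from h import *
k=.375
U=lambda x,y:(230+(x-400)/4-k,170+y/4-k)
boxc(U,[('tip',(678,188),.0557),('neck',(597,193),.085),('stem',(510,205),.12)])
# length consistency: neck height from ray distance to tip
ct=bot.camera_info('top')
from scipy.optimize import least_squares
g=bot.observe()['position']+[0,0,.031]
for nm,p,L in [('tip',(678,188),.15),('neck',(597,193),.095)]:
    o,d=ray(ct,U(*p)); 
    print(nm,[ (z,round(np.linalg.norm(onz(ct,U(*p),z)-g),4)) for z in (.04,.05,.06,.07,.08,.09,.1)])
E
```

```text
tip along 0.0379 lat -0.001
neck along -0.0117 lat 0.0029
stem along -0.0634 lat 0.0015
tip [(0.04, np.float64(0.1629)), (0.05, np.float64(0.1566)), (0.06, np.float64(0.1509)), (0.07, np.float64(0.1456)), (0.08, np.float64(0.1409)), (0.09, np.float64(0.1368)), (0.1, np.float64(0.1334))]
neck [(0.04, np.float64(0.1277)), (0.05, np.float64(0.1198)), (0.06, np.float64(0.1123)), (0.07, np.float64(0.1053)), (0.08, np.float64(0.0989)), (0.09, np.float64(0.0932)), (0.1, np.float64(0.0883))]
```

Call:
{"name": "drive_tool", "arguments": {"series": [[0, 0.001, 0, -0.003, 0], [0, 0, 0, 0, 0], [0, 0, 0, 0, 0], [0, 0, 0, 0, 0]]}}

```text
clock: 22.1
position: [0.5684, 0.1266, 0.1044]
tool_rot: [-3.099, -0.011, 1.923]
force: [-0.8, 1.4, -0.6]
grip_width: 0.0152
```

```bash
python3 - <<'E'
from h import *
b=bot.grab_frame('top'); save('t24',b); a=cv2.imread('pics/top0.png'); b=cv2.cvtColor(b,cv2.COLOR_RGB2BGR)
for n,(x,y,w) in {'beaker':(377,227,32),'bottle':(336,175,14),'dish':(194,167,14),'stopper':(226,180,9),'timer':(458,226,18)}.items():
    sl=(slice(y-w,y+w),slice(x-w,x+w)); print(n,np.abs(a[sl].astype(int)-b[sl]).mean().round(1))
s=bot.observe(); print(s['clock'],s['qd'].round(3),s['force'],s['grip_width'])
save('w24',bot.grab_frame('wrist'))
c=bot.grab_frame('scene'); z=lambda i:cv2.resize(i,None,fx=4,fy=4,interpolation=cv2.INTER_CUBIC)
save('st24',np.hstack([z(c[180:300,245:345]),z(bot.grab_frame('top')[170:290,230:330])]))
E
```

```text
beaker 2.2
bottle 3.5
dish 62.0
stopper 47.9
timer 2.2
22.15 [ 0.    -0.     0.     0.     0.    -0.001  0.002] [-0.48582543 -0.43504826 -0.46388004] 0.015033018453599887
```

View pics/st24.png

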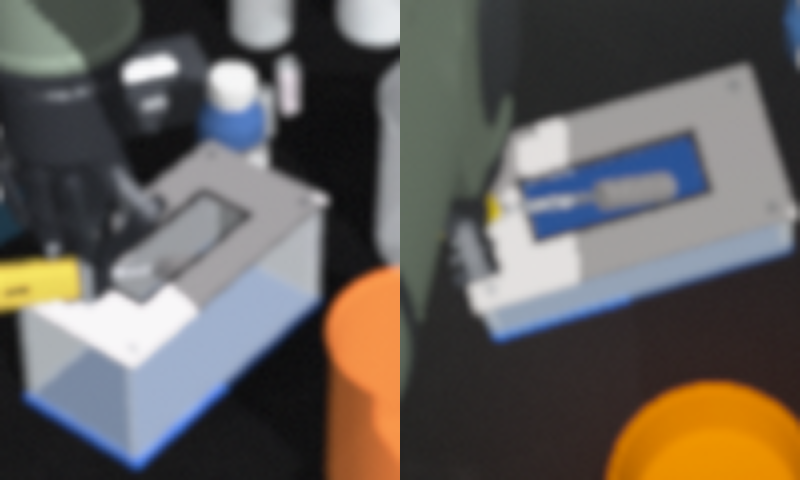

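View pics/t24.png

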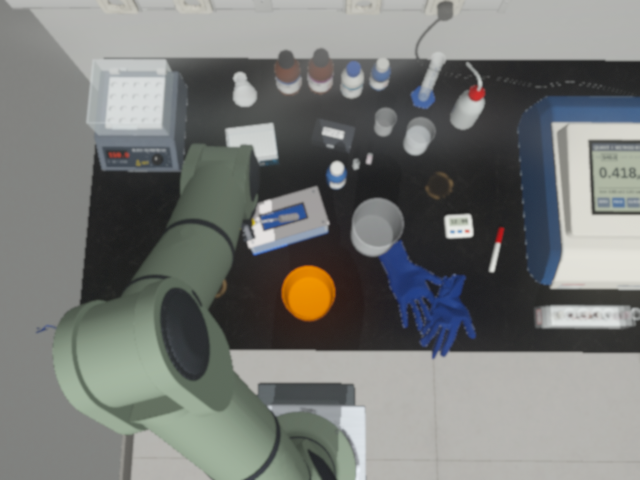

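Call:
{"name": "drive_tool", "arguments": {"series": [[0, 0.0015, -0.005, 0, 0], [0, 0, 0, 0, 0], [0, 0, 0, 0, 0], [0, 0, 0, 0, 0], [0, 0, 0, 0, 0]]}}

```text
clock: 22.8
position: [0.5702, 0.1208, 0.1045]
tool_rot: [-3.099, -0.011, 1.923]
force: [-0.4, -0.6, -0.3]
grip_width: 0.0151
```

```bash
python3 - <<'E'
from h import *
s=bot.observe(); print(s['position'],s['force'],s['qd'].round(3))
c=bot.grab_frame('scene'); z=lambda i:cv2.resize(i,None,fx=4,fy=4,interpolation=cv2.INTER_CUBIC)
save('st25',np.hstack([z(c[180:300,245:345]),z(bot.grab_frame('top')[170:290,230:330])]))
E
```

```text
[0.5701536  0.12084401 0.10446124] [-0.44718058 -0.58767196 -0.34459555] [ 0.001  0.     0.     0.    -0.001  0.001  0.   ]
```

View pics/st25.png

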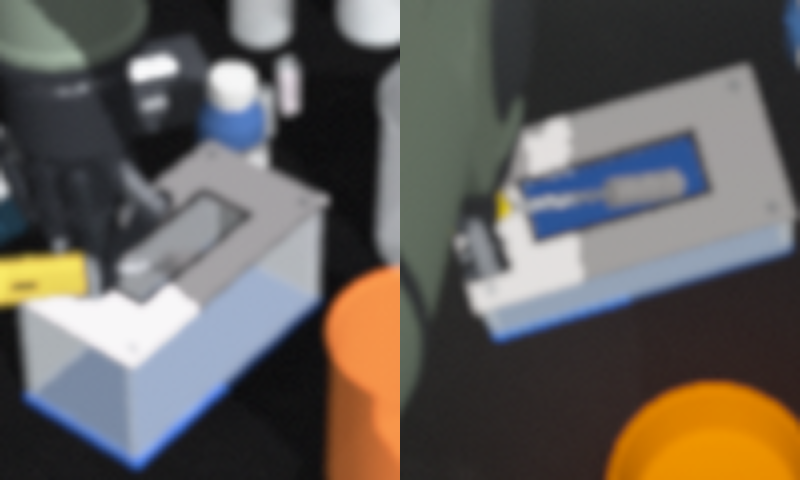

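The brush sits near the middle of the slot's width, the arm is still and no contact force shows, so I am handing in.

```bash
python3 -c "
from h import *
print(bot.job_done())"
```

```text
the job is handed in; nothing more can be done
None
```

The brush scrubbed the glass beaker and is now held, still, diagonally through the drip-box slot. The job is handed in at 22.9 s on the robot's clock; no verdict was reported.

**What I did**
- **Tilt:** I gripped the yellow handle and tilted the brush about 30° in the fingers by pressing the handle's rear down on the box's front edge.
- **Scrub:** I lowered the whole head into the beaker, drew the tip up to about 28 mm above the rim, and lowered the head again.
- **Slot:** I then put the brush through the slot along the box's long axis.

**Last checks**
- **First lowering:** the neck was about 15 mm and the tip about 45 mm below the rim, from camera measurements plus the measured lowering.
- **Second lowering:** the neck was about 18 mm and the tip about 48 mm below the rim.
- **Final pose:** by the same method, the neck is about 16 mm and the tip about 42–47 mm below the cover's top. The brush is within about 4 mm of the slot's centreline.
- **Contact and motion:** the force reading was under 1 N, within the sensor's noise. The joints were still and the fingers were on the handle at 15 mm.
- **Surroundings:** the beaker, bottle and timer look unmoved in the top picture. The arm hid the dish and stopper there, but a late wrist picture showed the stopper standing and part of the dish, and nothing came near them.

**What failed or disagreed**
- **First grasp:** it closed on nothing. The real fingertips sit about 20–30 mm behind the reported tool point, so I went lower and re-gripped.
- **First turn:** turning the brush one way ran joint 7 to -2.52, its range limit. I turned back and used the other direction.
- **Tilt angle:** camera measurements put the tilt anywhere from 25° to 33°.

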